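Mount a stepped column in its two pipe clamps

TASK

Clamp the steel column onto the aluminium rail: lay it in the two lower clamp halves, thick part in the big one and slim part in the small one, then close each clamp with its own blue upper half over the tube and lay its own steel cover plate squarely on top, ready for the bolts. Set the column down without dropping or banging it, let go of everything, and leave the little glass vial standing where it is.

Things in the scene. Friction and masses are not known exactly. Their poses are not given: they have to be found in the camera images.
- column: Stepped steel column lying on its side, 336 mm long, 0.55 kg. Origin mid-length on the axis (16 mm above the bench at first), near the centre of mass; x runs to the thick end. Thick tube, 30 mm diameter, x -10..120 mm; slim tube, 18 mm, -120..-30; hexagons 32 mm across flats between them (-30..-10) and at both ends (120..148). x = +60 and -60 mm belong mid big and mid small clamp.
- clamp_big: Target: big blue lower clamp half fixed on the rail, at either end. 30 mm along x (the tube's direction), 60 mm along y, 30 mm high. Origin: centre of its underside, 30 mm above the bench. Its flat top is 30 mm above the origin, with a half-round trough of radius 15.8 mm along x for the 30 mm tube, whose axis comes to lie 29 mm above the origin.
- clamp_small: Target: small blue lower clamp half fixed on the rail 120 mm from the big one, same yaw. 30 mm along x (the tube's direction), 44 mm along y, 30 mm high (thicker steel pad below). Trough radius 9.8 mm for the 18 mm tube. Origin, flat top and height of the tube's axis as for the big one.
- rail: Aluminium profile fixed to the bench that carries both lower clamps on its middle line: 270 mm along x, 60 mm wide, 30 mm high, two small black feet on its -y side. Origin: centre of its underside.
- half_big: Big blue upper clamp half, lying groove down as it is used: 30 mm along x (the groove's direction), 60 mm along y, 24 mm high, groove radius 15.8 mm, 50 g. Origin: centre of its underside, the joint face, which when closed rests on the flat top of the big lower half, 30 mm above that one's origin. Symmetrical: either way round is right.
- half_small: Small blue upper clamp half, lying groove down: 30 mm along x (the groove's direction), 44 mm along y, 17 mm high, groove radius 9.8 mm, 30 g. Origin: centre of its underside, the joint face. Symmetrical: either way round is right.
- plate_big: Big flat steel cover plate with two bolt holes: 30 mm along x, 60 mm along y, 5 mm thick, 65 g. Origin: centre of its underside. It goes on the flat top of the big upper half, long side along long side; either way round is right.
- plate_small: Small flat steel cover plate with two bolt holes: 30 mm along x, 44 mm along y, 5 mm thick, 45 g. Origin: centre of its underside. It goes on the flat top of the small upper half, long side along long side.
- vial: Small capped glass vial standing upright, 26 mm diameter, 55 mm high, loose; origin at the centre of its underside. Leave it standing. Other odds and ends on the bench are under 55 mm high; the pumps in the far corners are 150 mm high.
Things that resemble listed ones, but are neither listed nor needed, are in the scene too. Leave any pink or red look-alike of the half_small alone. Leave any orange or turquoise look-alike of the plate_big alone.

How it is judged:
By the outcome, as a careful person would: the job done as asked, in the order asked, and still so for the second after the job is handed in, with the robot touching nothing.
It also fails if it takes over 125 s, if anything falls off the work surface, if the arm or the gripper's body presses on something with over 40 N, if the wrist force passes 120 N, or if a joint passes its speed limit or range.

ROBOT

A 6-joint arm with a two-finger parallel gripper is mounted at the origin on the work surface. World frame = base frame: x ahead of the robot, y to its left, z up, the work surface at z = 0. Lengths are in m, angles in rad, forces in N, time in s.
With the tool pointing down it reaches from about 0.4 to 0.825 m from the base axis. Payload 7 kg.
Tool frame: the origin (TCP) lies on the centre line of the jaws, within the pads' length; the fingertips stand 25 mm ahead of it and the grasp point (between the pads) lies 6 mm ahead of it; z points along the fingers, y is the direction in which the jaws open and shut (so a half turn about z gives the same grasp; the last joint's range is limited). The gripper opens to 88 mm and grips with 3 to 60 N. Pads are 19 mm wide; open, the fingers measure 130 mm over their backs; the gripper's body (78 mm by 193 mm) begins 47 mm behind the grasp point.
Start: joints at [0.288, 0.359, 0.012, 0, -1.224, -0.288], TCP at [0.675, -0, 0.252] pointing down, gripper open.
Joint ranges: [-3.07, 3.07], [-1.43, 2.12], [-1.02, 1.25], [-3.03, 1.67], [-3.05, -0], [-3.03, 3.03]. Speed limits (rad/s): [2.39, 2.39, 3.01, 3.14, 3.14, 3.14].

INTERFACE

Orientations are given as [roll, pitch, yaw] about the fixed x, y, z axes, in that order (R = Rz(yaw) Ry(pitch) Rx(roll)).
In Python, from station import * gives the robot as it stands. The module is installed in compiled form; this text tells all that it offers.
- The arm moves only by the tool step_arm, never from a script. Its argument "commands" is text: rows parted by semicolons, each of 6 numbers parted by spaces: the shift along the tool's x, y, z in mm, then the turn, a rotation vector about the tool's x, y, z in rad. A call has 1 to 8 rows; each row shifts and turns the commanded pose from where the row before left it, along the tool's axes as they then stand; what a row does not reach is not made up. A row lasts 1/8 s, in which the tool goes at most 62.5 mm and 10.7 degrees, less where a joint would pass 70% of its speed; a pose out of reach is approached as far as the arm can. A call is refused whole if a number of a shift passes 62.5 or a number of a turn 0.188, either way. A call with a gripper value outside its range is refused whole. "jaw" is the finger opening in mm, from 0 to 87.6, set as the call begins (left out, the last holds). The fingers move at their own pace and stop on an object; "grip_force" is the grip in N (left out, the last holds). Time passes only in rows, so rows that do not move let the fingers close. It gives the time, the measured TCP pose, the force and the opening at its end, in the units of the state.
- get_state(): the state, without advancing time (a new reading comes with each control period).
- grab_frame(name): name is "scene" or "side" or "wrist"; returns a dict with "frame" (400x640x3 uint8, red, green, blue), "fovy" (degrees; the focal length in pixels is half the picture's height over the tangent of half this angle, whatever the lens; pixels are square), "cx", "cy" (the principal point, pixels), "rvec" (rotation vector, rad) and "tvec" (3), from world to camera coordinates, as OpenCV has them; the wrist camera has in their place "tool_from_camera" (4x4, takes a point from camera to tool coordinates, whose origin is the TCP and whose axes are the flange's). Camera axes: x right, y down, z forward; pixel columns grow to the right and rows downward; lengths in m; the calibration is good to about 2 mm. A picture is of the moment at which its call begins: read the wrist's pose just before it. There is no depth.
- job_done(): hands the job in, once; it reports no verdict.
Trained networks look in a picture, given as the dict that the camera call returned (one of the last four; its "shot" number tells which), for a name from the list of things; names that differ only in an ending like _2 or _b are one class to them, and where a whole thing is asked for, a point or a joint stands for the part that bears it (a point fixed in the world has none). Each returns a list of dicts, best first, with "conf" (0 to 1); they miss things now and then, are a little off and sometimes report something else, mostly with a low value. They report only what shows in the picture. A call takes as long as a camera call. They do not tell look-alikes from the thing itself.
- recognise(picture, name): "pixel" ([column, row] in pixels, amid what is visible of it).
The state is a dict: "t": time; "q": joint angles; "qd": joint speeds; "joint_efforts": joint torques, N m; "eef_pos": TCP position; "ee_rot": TCP orientation; "force": force on the tool from outside, world axes, zero at the start; "moment": the same for the moment, N m; "width": finger opening in m.
Only numpy, scipy, OpenCV 4.12 (cv2) and the standard library are available. Lean on these libraries where they do the work, as an engineer would, in place of code of your own. Each camera call takes 0.05 s, during which the arm holds its last target.

## Working session

There is one attempt and no reset: what is moved stays moved. The work goes in short steps, Python scripts to look and compute and a tool call to move; the robot and the scene stay as the last step left them, time stands still between calls to the robot, and variables do not carry over. Pictures are saved under pics/ and viewed, and the job is handed in when it is done.

Besides the shell and the picture viewer there is one more tool, called as name(argument=value, ...) on one line, values as JSON. step_arm: Moves the arm, as the interface text tells. Its arguments: {"type":"object","properties":{"commands":{"type":"string"},"jaw":{"type":"number"},"grip_force":{"type":"number"}},"required":["commands"]}

```bash
mkdir -p pics; cat > h.py <<'E'
from station import *
import numpy as np, cv2
def save(n,img,box=None,s=1):
    if box: img=img[box[1]:box[3],box[0]:box[2]]
    if s!=1: img=cv2.resize(img,None,fx=s,fy=s,interpolation=cv2.INTER_CUBIC)
    cv2.imwrite('pics/'+n+'.png',cv2.cvtColor(img,cv2.COLOR_RGB2BGR))
E
python3 - <<'E'
from h import *
print(get_state())
for c in ['scene','side','wrist']:
    p=grab_frame(c); save(c+'0',p['frame']); print(c,{k:v for k,v in p.items() if k!='frame'})
    for n in ['column','clamp_big','clamp_small','rail','half_big','half_small','plate_big','plate_small','vial']:
        print(n,[(np.round(r['pixel']).astype(int).tolist(),round(r['conf'],2)) for r in recognise(p,n)])
E
```

```text
{'t': 0.0, 'q': array([ 2.88074015e-01,  3.59393962e-01,  1.10603397e-02, -3.23433508e-04,
       -1.22409247e+00, -2.88100499e-01]), 'qd': array([ 0.00129744, -0.00189061, -0.00255807,  0.00100397,  0.00119661,
       -0.00151688]), 'joint_efforts': array([-8.00930356e-04, -5.82726967e+01,  2.93058443e+01,  6.99745238e+00,
        6.93249181e-03, -2.06530804e-04]), 'eef_pos': array([ 6.74558261e-01, -4.84573306e-05,  2.50623532e-01]), 'ee_rot': array([ 3.13994367e+00, -1.71592386e-04, -1.57093282e+00]), 'force': array([ 0.44541705,  0.02603303, -0.90112919]), 'moment': array([-0.06632536,  0.00047875,  0.00455559]), 'width': 0.08749393007628849}
scene {'fovy': 51.19816917075378, 'cx': 318.7285747262941, 'cy': 199.88413895247783, 'rvec': array([ 1.529946  ,  2.17363797, -0.75037645]), 'tvec': array([ 0.18643226, -0.33049853,  1.39194823]), 'shot': 1}
column [([364, 198], 0.63)]
clamp_big [([292, 242], 0.73)]
clamp_small [([338, 248], 0.53)]
rail [([321, 253], 0.58)]
half_big [([200, 196], 0.82)]
half_small [([461, 226], 0.57), ([436, 208], 0.5), ([491, 220], 0.49)]
plate_big [([208, 
[... 606 characters left out ...]
vial [([330, 267], 0.79)]
wrist {'fovy': 65.26382162329529, 'cx': 316.3423182827112, 'cy': 200.16276006230484, 'tool_from_camera': array([[-1.55696719e-05, -9.51408092e-01, -3.07932854e-01,
         8.25081913e-02],
       [ 9.99999857e-01,  1.49960019e-04, -5.13887503e-04,
        -4.16158599e-04],
       [ 5.35094345e-04, -3.07932818e-01,  9.51407953e-01,
        -1.32550157e-01],
       [ 0.00000000e+00,  0.00000000e+00,  0.00000000e+00,
         1.00000000e+00]]), 'shot': 3}
column [([528, 164], 0.85)]
clamp_big [([370, 139], 0.95), ([525, 165], 0.41)]
clamp_small [([365, 240], 0.82)]
rail [([360, 170], 0.84)]
half_big []
half_small []
plate_big [([496, 13], 0.56)]
plate_small []
vial []
```

View pics/scene0.png

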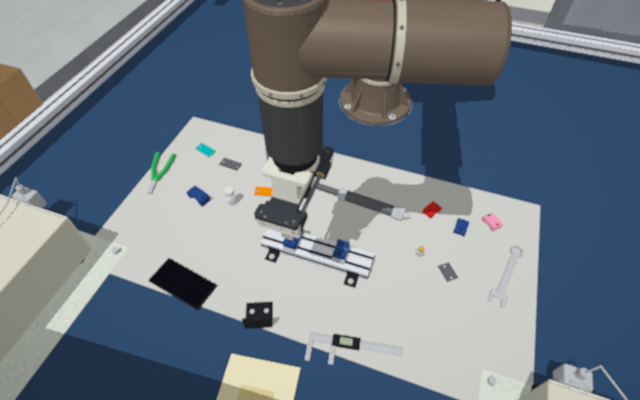

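View pics/side0.png

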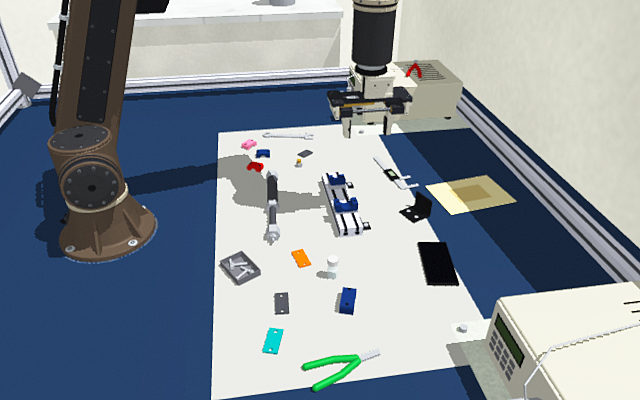

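View pics/wrist0.png

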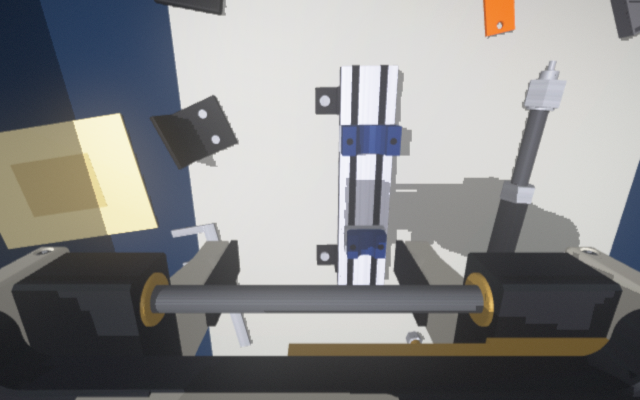

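```bash
cat >> h.py <<'E'
from scipy.spatial.transform import Rotation as Ro
def campose(p,st=None):
    "R,t camera->world"
    if 'rvec' in p:
        R=cv2.Rodrigues(np.array(p['rvec']))[0]; return R.T,-R.T@p['tvec']
    Rt=Ro.from_euler('xyz',st['ee_rot']).as_matrix(); T=p['tool_from_camera']
    return Rt@T[:3,:3], Rt@T[:3,3]+st['eef_pos']
def K(p):
    f=200/np.tan(np.radians(p['fovy']/2)); return np.array([[f,0,p['cx']],[0,f,p['cy']],[0,0,1]])
def onplane(p,pix,z,st=None):
    R,t=campose(p,st); pix=np.atleast_2d(pix).astype(float)
    d=np.c_[pix,np.ones(len(pix))]@np.linalg.inv(K(p)).T@R.T
    return t+d*((z-t[2])/d[:,2])[:,None]
def proj(p,X,st=None):
    R,t=campose(p,st); c=(np.atleast_2d(X)-t)@R; c=c@K(p).T; return c[:,:2]/c[:,2:]
E
python3 - <<'E'
from h import *
st=get_state()
W={n:grab_frame(n) for n in ['scene','side','wrist']}
for c,l in {'scene':dict(col=(364,198,.016),cb=(292,242,.055),cs=(340,249,.055),hb=(198,196,.02),hs=(461,227,.015),red=(432,209,.015),pink=(491,221,.015),pb=(231,164,.005),orange=(264,191,.005),turq=(205,149,.005),ps=(449,271,.005),vial=(231,196,.028)),
 'side':dict(cb=(345,207,.055),cs=(335,180,.055),hb=(348,300,.02),hs=(263,154,.015),red=(255,167,.015),pink=(248,144,.015),pb=(282,303,.005),turq=(273,341,.005),ps=(305,153,.005),vial=(332,267,.028)),
 'wrist':dict(cb=(370,139,.06),cs=(365,240,.06),hexfar=(544,95,.016),hexmid=(517,191,.016))}.items():
    for k,(u,v,z) in l.items(): print(c,k,np.round(onplane(W[c],(u,v),z,st)[0],3))
save('side1',W['side']['frame'],(200,120,420,400),2.1)
save('scene1',W['scene']['frame'],(140,130,540,310),2)
save('w1',W['wrist']['frame'],(300,0,640,270),2.2)
E
```

```text
scene col [0.424 0.082 0.016]
scene cb [ 0.64  -0.036  0.055]
scene cs [0.62  0.076 0.055]
scene hb [ 0.57  -0.336  0.02 ]
scene hs [0.43  0.339 0.015]
scene red [0.398 0.26  0.015]
scene pink [0.385 0.409 0.015]
scene pb [ 0.424 -0.316  0.005]
scene orange [ 0.484 -0.184  0.005]
scene turq [ 0.395 -0.417  0.005]
scene ps [0.56  0.332 0.005]
scene vial [ 0.546 -0.249  0.028]
side cb [ 0.611 -0.065  0.055]
side cs [0.609 0.067 0.055]
side hb [ 0.559 -0.352  0.02 ]
side hs [0.42  0.32  0.015]
side red [0.391 0.242 0.015]
side pink [0.375 0.396 0.015]
side pb [ 0.42  -0.325  0.005]
side turq [ 0.393 -0.423  0.005]
side ps [0.558 0.323 0.005]
side vial [ 0.542 -0.254  0.028]
wrist cb [ 0.621 -0.044  0.06 ]
wrist cs [0.62 0.07 0.06]
wrist hexfar [ 0.421 -0.087  0.016]
wrist hexmid [0.429 0.025 0.016]
```

View pics/side1.png

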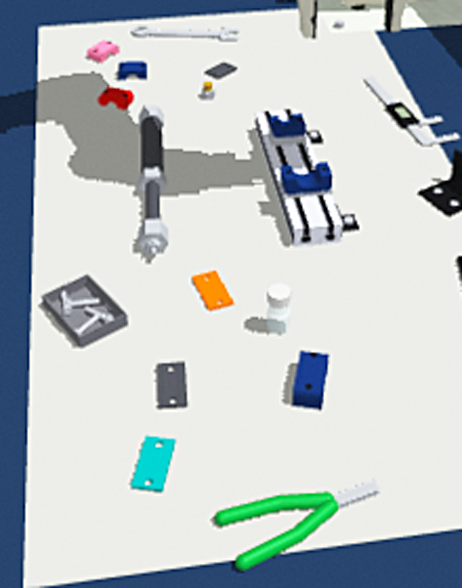

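View pics/scene1.png

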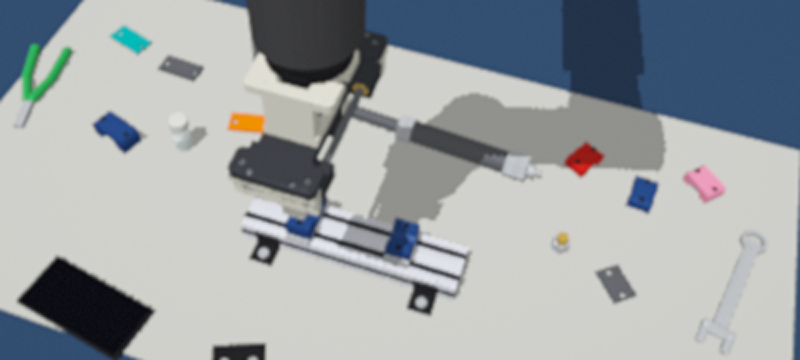

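View pics/w1.png

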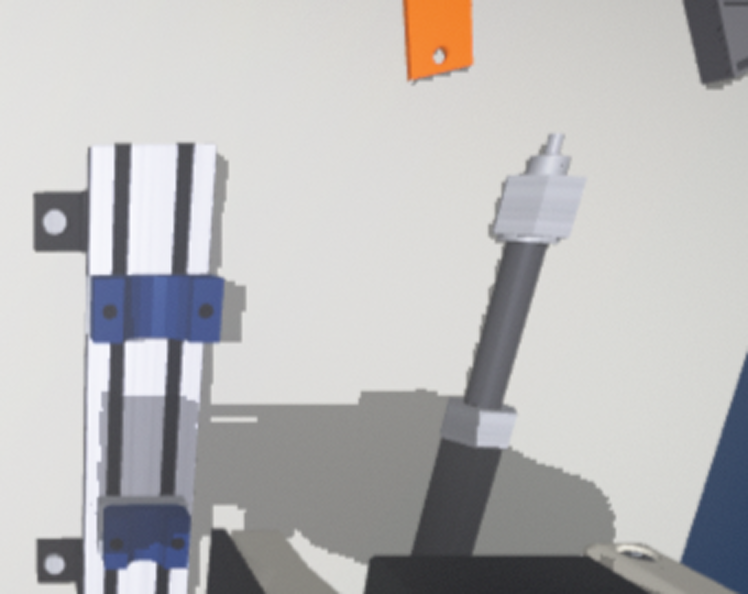

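step_arm(commands="47 45 -10 0 0 0;47 45 -10 0 0 0;47 45 -10 0 0 0;0 0 0 0 0 0")

```text
t: 2.15
eef_pos: [0.5447, -0.1362, 0.282]
ee_rot: [-3.139, 0.0, -1.574]
force: [1.1, 0.3, -0.6]
width: 0.088
```

```bash
cat > look.py <<'E'
from h import *
import sys
n=sys.argv[1]; st=get_state(); p=grab_frame('wrist'); save(n,p['frame'])
import pickle; pickle.dump((st,p),open('pics/%s.pkl'%n,'wb'))
print(round(st['t'],2),st['eef_pos'].round(4),st['ee_rot'].round(4),st['q'].round(3),st['force'].round(1),round(st['width'],4))
for m in sys.argv[2:]:
    m,z=m.split(':')
    for r in recognise(p,m): print(m,np.round(r['pixel']),round(r['conf'],2),onplane(p,r['pixel'],float(z),st)[0].round(4))
E
python3 look.py a1 column:.016 clamp_big:.06 clamp_small:.06
```

```text
2.15 [ 0.5447 -0.1362  0.282 ] [-3.1389  0.     -1.5737] [ 0.104  0.152 -0.197  0.    -1.219 -0.107] [ 1.1  0.3 -0.6] 0.088
column [400. 227.] 0.94 [ 0.4303 -0.0512  0.016 ]
clamp_big [260. 241.] 0.75 [ 0.6161 -0.0503  0.06  ]
clamp_small [264. 321.] 0.94 [0.6185 0.0699 0.06  ]
```

View pics/a1.png

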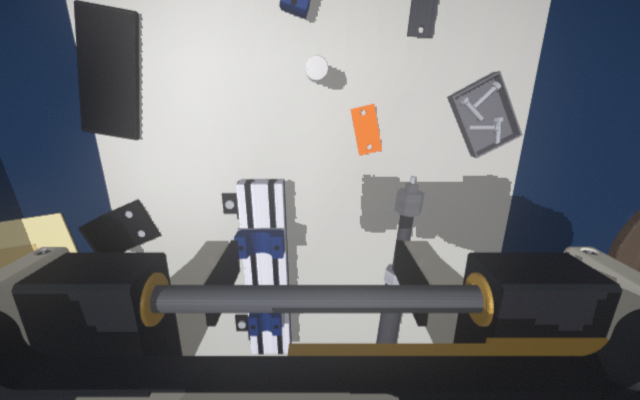

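step_arm(commands="-60 3 -24 0 0 0;-60 3 -24 0 0 0;-60 3 -24 0 0 0;-60 3 -24 0 0 0;0 0 0 0 0 0;0 0 0 0 0 0")

```text
t: 3.1
eef_pos: [0.5352, 0.0991, 0.3719]
ee_rot: [3.14, -0.001, -1.569]
force: [0.2, -1.9, -0.9]
width: 0.0876
```

```bash
python3 look.py a2 column:.016 clamp_big:.06 clamp_small:.06
```

```text
3.1 [0.5352 0.0991 0.3719] [ 3.1401e+00 -6.0000e-04 -1.5687e+00] [ 0.543  0.087 -0.072 -0.    -1.414 -0.541] [ 0.2 -1.9 -0.9] 0.0876
column [387. 116.] 0.68 [0.4286 0.0412 0.016 ]
column [375. 278.] 0.17 [0.4305 0.3196 0.016 ]
clamp_big [253.  53.] 0.96 [ 0.6181 -0.0398  0.06  ]
clamp_small [260. 144.] 0.59 [0.6145 0.0771 0.06  ]
```

View pics/a2.png

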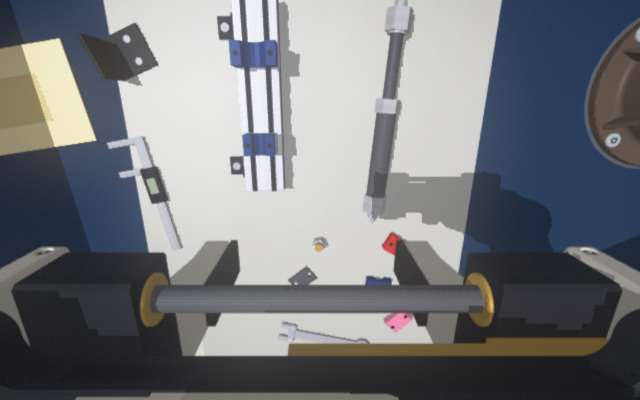

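```bash
python3 - <<'E'
from h import *
import pickle
st,p=pickle.load(open('pics/a2.pkl','rb'))
save('a2c',p['frame'],(350,0,430,230),2.6)
save('a2d',p['frame'],(210,0,300,200),3)
E
```

```text
(no output)
```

View pics/a2c.png

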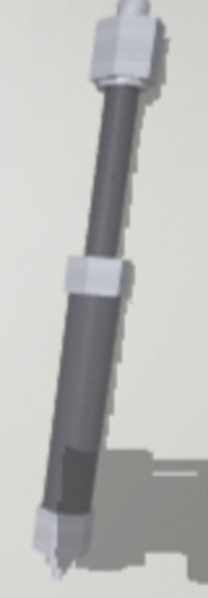

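View pics/a2d.png

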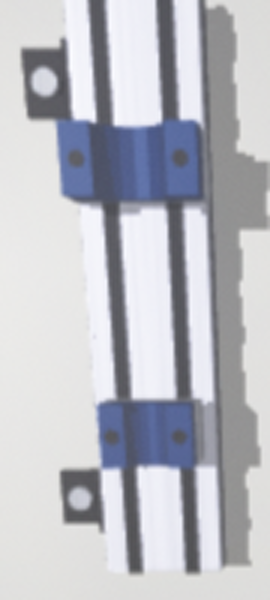

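```bash
python3 - <<'E'
from h import *
import pickle
st,p=pickle.load(open('pics/a2.pkl','rb'))
g=p['frame'].astype(float).mean(2)
up=210
def edges(r,c0,w=22):
    row=cv2.resize(g[r:r+1,:],None,fx=8,fy=1,interpolation=cv2.INTER_LINEAR)[0]
    a=row[int((c0-w)*8):int((c0+w)*8)]
    d=np.gradient(cv2.GaussianBlur(a[None],(0,0),6)[0])
    i=int(w*8); L=np.argmin(d[:i]); R_=i+np.argmax(d[i:])
    return (c0-w+L/8-.44, c0-w+R_/8-.44)
pts=[]
for r in list(range(40,92,3))+list(range(120,170,3)):
    c0=397-(r-32)*(397-376)/165*1.0
    L,R_=edges(r,c0,14); pts.append((r,L,R_,(L+R_)/2))
P=np.array(pts); print(P[::4].round(1))
x=onplane(p,np.c_[P[:,3],P[:,0]],.016,st)
for s in (slice(0,18),slice(18,None),slice(None)):
    f=np.polyfit(x[s,1],x[s,0],1); print('x=',f, 'res',np.std(x[s,0]-np.polyval(f,x[s,1])))
for n,r,z in (('slim|endhex',32.5,.025),('slim|hex',98,.03),('hex|thick',113,.031),('thick|endhex',197,.031)):
    c0=397-(r-32)*(397-376)/165; print(n,onplane(p,(c0,r),z,st))
for n,px in dict(b1=(235.3,52.7),b2=(270,52.7),s1=(247,145.7),s2=(269.7,145.7)).items(): print(n,onplane(p,px,.06,st))
E
```

```text
[[ 40.  389.5 402.5 396. ]
 [ 52.  387.6 403.3 395.5]
 [ 64.  386.2 402.4 394.3]
 [ 76.  384.6 400.3 392.5]
 [ 88.  383.3 397.1 390.2]
 [126.  374.5 397.2 385.8]
 [138.  372.6 395.9 384.3]
 [150.  371.5 393.3 382.4]
 [162.  369.6 391.1 380.4]]
x= [0.06913035 0.42617513] res 0.0005458401012880085
x= [0.07554919 0.42532932] res 0.00045622176872094615
x= [0.06714433 0.42607232] res 0.0005243076687934975
slim|endhex [[ 0.42492877 -0.07096087  0.025     ]]
slim|hex [[0.43123133 0.01467579 0.03      ]]
hex|thick [[0.43271749 0.03551933 0.031     ]]
thick|endhex [[0.44052616 0.16412452 0.031     ]]
b1 [[ 0.64085067 -0.0406261   0.06      ]]
b2 [[ 0.59584228 -0.04072574  0.06      ]]
s1 [[0.63361181 0.07937977 0.06      ]]
s2 [[0.60148781 0.07931659 0.06      ]]
```

step_arm(commands="10 21 55 0 0 0;10 21 55 0 0 0;10 21 55 0 0 0;10 21 55 0 0 0;10 22 55 0 0 0;0 0 0 0 0 0.07;0 0 0 0 0 0;0 0 0 0 0 0")

```text
t: 4.3
eef_pos: [0.43, 0.048, 0.0984]
ee_rot: [-3.14, 0.001, -1.64]
force: [-0.4, 0.3, -0.5]
width: 0.0878
```

```bash
python3 look.py a3 column:.016
```

```text
4.3 [0.43   0.048  0.0984] [-3.1403e+00  8.0000e-04 -1.6402e+00] [ 0.57   0.128 -0.709  0.    -0.733 -0.64 ] [-0.4  0.3 -0.5] 0.0878
column [316. 174.] 0.71 [0.4287 0.0155 0.016 ]
```

View pics/a3.png

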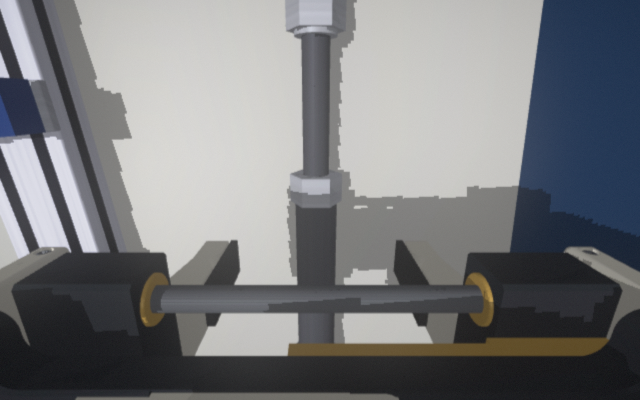

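step_arm(commands="-2 0 35 0 0 0;-1 0 20 0 0 0;0 0 14.5 0 0 0;0 0 0 0 0 0;0 0 0 0 0 0")

```text
t: 5.03
eef_pos: [0.43, 0.0513, 0.0289]
ee_rot: [-3.141, 0.001, -1.64]
force: [0.3, -0.5, 0.5]
width: 0.0874
```

step_arm(commands="0 0 0 0 0 0;0 0 0 0 0 0;0 0 0 0 0 0;0 0 0 0 0 0", jaw=0, grip_force=45)

```text
t: 5.52
eef_pos: [0.4295, 0.051, 0.0284]
ee_rot: [-3.141, 0.0, -1.641]
force: [-0.3, -0.1, 0.4]
width: 0.0531
```

step_arm(commands="0 0 0 0 0 0;0 0 0 0 0 0")

```text
t: 5.78
eef_pos: [0.4294, 0.051, 0.0283]
ee_rot: [3.142, -0.0, -1.641]
force: [-0.8, -0.3, -0.2]
width: 0.0334
```

step_arm(commands="0 0 0 0 0 0;0 0 0 0 0 0")

```text
t: 6.02
eef_pos: [0.4298, 0.0511, 0.0284]
ee_rot: [-3.141, 0.0, -1.641]
force: [2.5, 0.5, -0.3]
width: 0.0288
```

step_arm(commands="0 0 -5 0 0 0;0 0 -30 0 0 0;0 0 -50 0 0 0;0 0 -50 0 0 0;0 0 0 0 0 0")

```text
t: 6.65
eef_pos: [0.4308, 0.0518, 0.1667]
ee_rot: [-3.136, 0.004, -1.64]
force: [-0.1, 0.9, -5.5]
width: 0.0291
```

```bash
python3 look.py a4 column:.15
```

```text
6.65 [0.4308 0.0518 0.1667] [-3.136   0.0039 -1.6405] [ 0.578  0.029 -0.62   0.    -0.914 -0.648] [-0.1  0.9 -5.5] 0.0291
column [317. 185.] 0.89 [0.4279 0.0099 0.15  ]
```

View pics/a4.png

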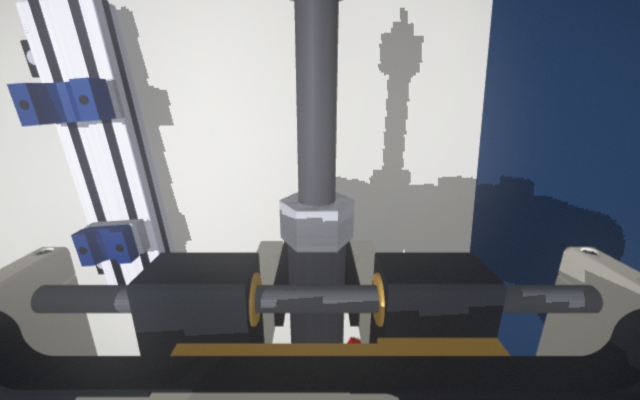

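```bash
cat > tilt.py <<'E'
from h import *
import pickle,sys
st,p=pickle.load(open('pics/%s.pkl'%sys.argv[1],'rb'))
g=cv2.cvtColor(p['frame'],cv2.COLOR_RGB2GRAY).astype(float)
T=p['tool_from_camera'];Ki=np.linalg.inv(K(p));f=K(p)[0,0]
for r in [int(a) for a in sys.argv[2:]]:
    row=cv2.GaussianBlur(g[r-2:r+3].mean(0)[None],(0,0),1.0)[0]; d=np.gradient(row)
    def sub(i): 
        a,b,c=abs(d[i-1]),abs(d[i]),abs(d[i+1]); return i+.5*(a-c)/(a-2*b+c)
    L=sub(270+np.argmin(d[270:316])); R=sub(318+np.argmax(d[318:362]))
    dl=Ki@[L,r,1];dr=Ki@[R,r,1]
    # silhouettes of cylinder: half angle in plane
    a=np.arccos(dl@dr/np.linalg.norm(dl)/np.linalg.norm(dr))/2
    D=9e-3/np.sin(a); m=dl/np.linalg.norm(dl)+dr/np.linalg.norm(dr); m/=np.linalg.norm(m)
    # section is not perpendicular to the axis, approx
    print(r,round(L,1),round(R,1),(T[:3,:3]@(m*D)+T[:3,3]).round(4))
E
python3 tilt.py a3 45 70 100 130 160; python3 tilt.py a4 10 40 80 120 160 180
```

```text
45 300.8 347.3 [0.1025 0.0026 0.0014]
70 301.4 340.5 [0.0952 0.0017 0.0231]
100 301.7 341.0 [0.0821 0.0019 0.0181]
130 302.1 338.3 [0.0678 0.0015 0.0263]
160 302.6 339.1 [0.0539 0.0018 0.0203]
10 294.1 338.0 [ 0.1172 -0.0005  0.0134]
40 294.7 337.5 [ 0.1062 -0.0005  0.0135]
80 295.6 336.8 [ 0.0904 -0.0005  0.0137]
120 296.5 336.0 [ 0.0734 -0.0004  0.0144]
160 297.1 335.2 [ 0.055  -0.0005  0.0142]
180 297.7 335.1 [ 0.0454 -0.0004  0.0135]
```

step_arm(commands="6 -40 0 0 0 0;6 -50 0 0 0 0;7 -50 0 0 0 0;6 -50 0 0 0 0;0 0 0 0 0 -0.1;0 0 0 0 0 -0.18;0 0 0 0 0 -0.18;0 0 0 0 0 -0.18")

```text
t: 7.75
eef_pos: [0.6155, 0.0124, 0.1599]
ee_rot: [3.136, 0.002, -0.996]
force: [-0.5, -0.2, -4.2]
width: 0.0288
```

step_arm(commands="0 0 0 0 0 -0.18;0 0 0 0 0 -0.18;0 0 0 0 0 -0.18;0 0 0 0 0 -0.18;0 0 0 0 0 -0.18;0 0 0 0 0 -0.18;0 0 0 0 0 -0.18;0 0 0 0 0 -0.18")

```text
t: 8.75
eef_pos: [0.6155, 0.0125, 0.16]
ee_rot: [-3.14, 0.005, 0.445]
force: [0.3, -0.2, -4.4]
width: 0.0288
```

step_arm(commands="0 0 0 0 0 -0.18;0 0 0 0 0 -0.18;0 0 0 0 0 -0.18;0 0 0 0 0 -0.18;0 0 0 0 0 -0.18;0 0 0 0 0 -0.18;0 0 0 0 0 0;0 0 0 0 0 0")

```text
t: 9.75
eef_pos: [0.6165, 0.0126, 0.1617]
ee_rot: [-3.139, 0.001, 1.515]
force: [0.1, -0.1, -4.5]
width: 0.0288
```

```bash
python3 look.py a5 clamp_big:.06 clamp_small:.06;python3 tilt.py a5 10 40 80 120 160 180
```

```text
9.75 [0.6165 0.0126 0.1617] [-3.1389e+00  8.0000e-04  1.5150e+00] [ 0.337  0.335 -0.24  -0.    -0.999  2.749] [ 0.1 -0.1 -4.5] 0.0288
clamp_small [294. 124.] 0.65 [0.6044 0.0813 0.06  ]
10 293.8 337.9 [0.1198 0.0002 0.0131]
40 283.7 337.1 [ 0.1041 -0.0016 -0.0154]
80 287.0 336.4 [ 0.0917 -0.0013 -0.0105]
120 282.7 343.2 [ 0.0791 -0.0006 -0.0363]
160 293.8 338.1 [ 0.0615  0.0003 -0.0064]
180 295.5 339.0 [ 0.0531  0.0008 -0.0066]
```

View pics/a5.png

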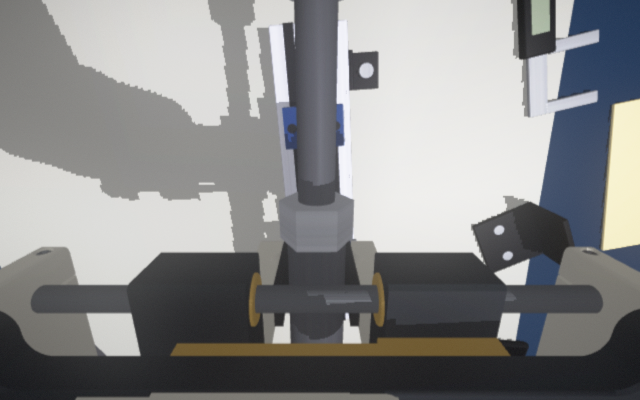

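step_arm(commands="1.3 1.8 0 0 0 0;0 0 0 0 0 -0.056;0 0 30 0 0 0;0 0 25 0 0 0;0 0 0 0 0 0;0 0 0 0 0 0")

```text
t: 10.65
eef_pos: [0.6199, 0.0141, 0.1093]
ee_rot: [3.14, 0.0, 1.575]
force: [0.3, 0.3, -3.5]
width: 0.0287
```

```bash
python3 look.py a6; python3 - <<'E'
from h import *
import pickle
st,p=pickle.load(open('pics/a6.pkl','rb'))
s=grab_frame('side'); save('s6',s['frame'],(270,130,420,260),5)
save('a6c',p['frame'],(230,0,400,260),3)
# expected
for y in (.0643,.0943):
  for x in (-.022,.022): print(proj(p,[(.6179+x,y,.06)],st).round(1))
E
```

```text
10.65 [0.6199 0.0141 0.1093] [3.1403e+00 1.0000e-04 1.5753e+00] [ 3.370e-01  3.910e-01 -2.920e-01  1.000e-03 -8.860e-01  2.808e+00] [ 0.3  0.3 -3.5] 0.0287
[[274.9 161.3]]
[[349.7 161.6]]
[[273.  108.1]]
[[351.7 108.5]]
```

View pics/a6c.png

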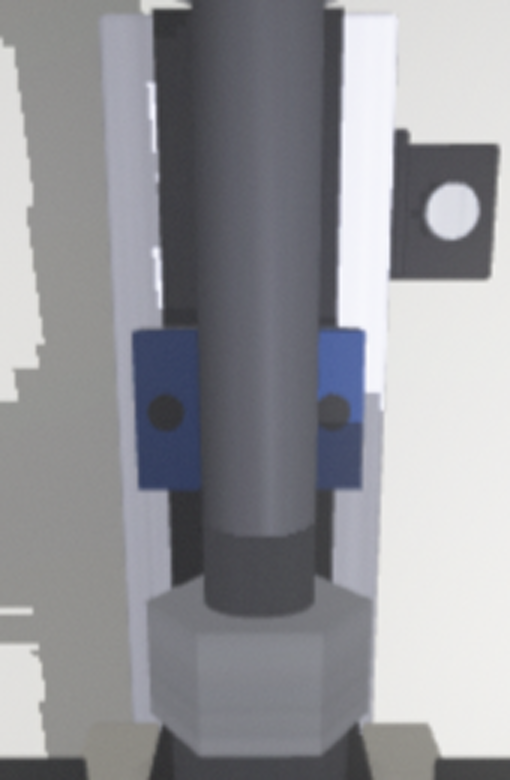

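View pics/s6.png

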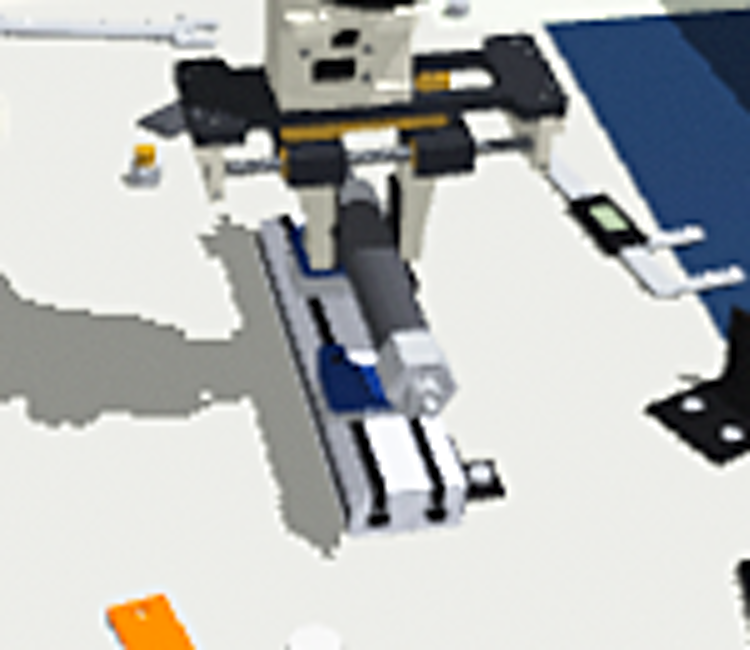

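```bash
python3 tilt.py a6 20 60 90 110 150; python3 - <<'E'
from h import *
import pickle
st,p=pickle.load(open('pics/a6.pkl','rb'))
print(onplane(p,[(285.3,137.3),(341,137.3),(275,109.5),(351.3,109.5)],.06,st))
# a2 small vs now; side check of column axis vs
E
```

```text
20 280.9 343.7 [ 0.1066 -0.0007 -0.0312]
60 282.6 342.9 [ 0.0962 -0.0006 -0.0306]
90 283.7 342.1 [ 0.0877 -0.0006 -0.0302]
110 273.7 351.0 [ 0.0825 -0.0005 -0.0563]
150 275.0 350.2 [ 0.0733 -0.0004 -0.0572]
[[0.60235483 0.07826071 0.06      ]
 [0.63435358 0.07839897 0.06      ]
 [0.59699201 0.09357867 0.06      ]
 [0.63967747 0.09376979 0.06      ]]
```

```bash
python3 - <<'E'
from h import *
import pickle
st,p=pickle.load(open('pics/a6.pkl','rb'))
T=p['tool_from_camera']
for r in (210.7,250.5):
    d=T[:3,:3]@np.linalg.inv(K(p))@[316.3,r,1]; s=(-.0029-T[2,3])/d[2]; print(r,(T[:3,3]+d*s).round(4))
E
```

```text
210.7 [ 0.0383  0.0005 -0.0029]
250.5 [ 0.0188  0.0005 -0.0029]
```

step_arm(commands="-3.5 -1.2 5 0 0 -0.003;0 0 15 0 0 0;0 0 9 0 0 0;0 0 0 0 0 0;0 0 0 0 0 0")

```text
t: 11.38
eef_pos: [0.6181, 0.0105, 0.0792]
ee_rot: [-3.142, 0.0, 1.578]
force: [0.1, -0.6, -4.2]
width: 0.0288
```

```bash
python3 look.py a7; python3 - <<'E'
from h import *
import pickle
st,p=pickle.load(open('pics/a7.pkl','rb'))
save('a7c',p['frame'],(230,0,400,260),3)
E
```

```text
11.38 [0.6181 0.0105 0.0792] [-3.1415e+00  2.0000e-04  1.5784e+00] [ 0.333  0.424 -0.323  0.    -0.824  2.816] [ 0.1 -0.6 -4.2] 0.0288
```

View pics/a7c.png

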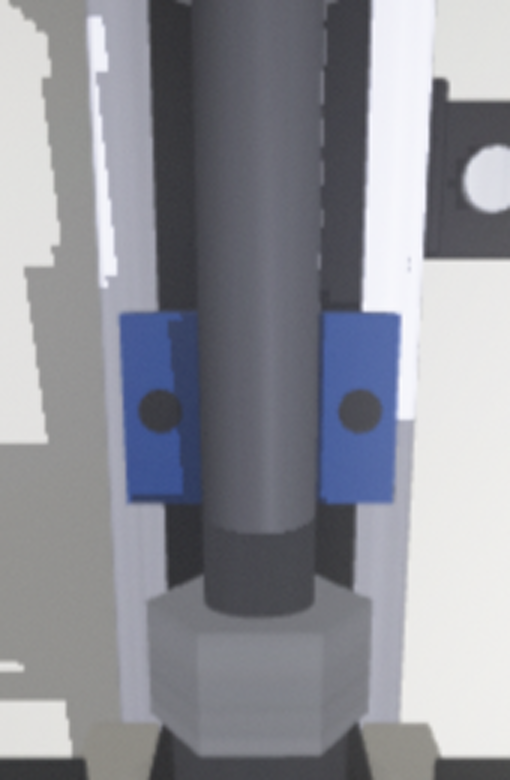

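step_arm(commands="0 0 3 0 0 0;0 0 1.5 0 0 0;0 0 1 0 0 0;0 0 0 0 0 0")

```text
t: 11.92
eef_pos: [0.6179, 0.0104, 0.0737]
ee_rot: [-3.142, 0.0, 1.578]
force: [-0.6, 0.5, -5.8]
width: 0.029
```

step_arm(commands="0 0 0.6 0 0 0;0 0 0 0 0 0")

```text
t: 12.18
eef_pos: [0.6179, 0.0105, 0.0732]
ee_rot: [3.142, -0.0, 1.578]
force: [0.0, 0.8, -4.5]
width: 0.0293
```

step_arm(commands="0 0 0.6 0 0 0;0 0 0 0 0 0")

```text
t: 12.42
eef_pos: [0.6179, 0.0104, 0.0725]
ee_rot: [-3.142, 0.0, 1.578]
force: [0.3, 0.0, -4.5]
width: 0.029
```

step_arm(commands="0 0 0.6 0 0 0;0 0 0 0 0 0")

```text
t: 12.68
eef_pos: [0.6178, 0.0104, 0.0719]
ee_rot: [-3.141, 0.0, 1.578]
force: [0.1, -0.2, -5.3]
width: 0.0292
```

step_arm(commands="0 0 0.6 0 0 0;0 0 0 0 0 0")

```text
t: 12.92
eef_pos: [0.618, 0.0105, 0.0716]
ee_rot: [3.141, -0.0, 1.578]
force: [-0.3, 0.3, -0.7]
width: 0.029
```

step_arm(commands="0 0 0.6 0 0 0;0 0 0 0 0 0")

```text
t: 13.18
eef_pos: [0.618, 0.0104, 0.0715]
ee_rot: [3.141, 0.0, 1.578]
force: [-3.8, 0.3, 5.8]
width: 0.0288
```

step_arm(commands="0 0 0 0 0 0;0 0 0 0 0 0;0 0 0 0 0 0", jaw=60)

```text
t: 13.55
eef_pos: [0.6181, 0.0105, 0.0708]
ee_rot: [3.141, -0.0, 1.578]
force: [0.1, 0.3, -1.1]
width: 0.0534
```

step_arm(commands="0 0 -20 0 0 0;0 0 -60 0 0 0;0 0 -60 0 0 0;0 0 0 0 0 0;0 0 0 0 0 0")

```text
t: 14.18
eef_pos: [0.6177, 0.0105, 0.2109]
ee_rot: [3.141, -0.001, 1.578]
force: [-0.2, 0.2, -1.3]
width: 0.0599
```

```bash
python3 look.py a8;  python3 - <<'E'
from h import *
s=grab_frame('side'); save('s8',s['frame'],(270,130,420,260),5)
E
```

```text
14.18 [0.6177 0.0105 0.2109] [ 3.1411e+00 -6.0000e-04  1.5779e+00] [ 0.332  0.294 -0.178 -0.    -1.099  2.816] [-0.2  0.2 -1.3] 0.0599
```

View pics/a8.png

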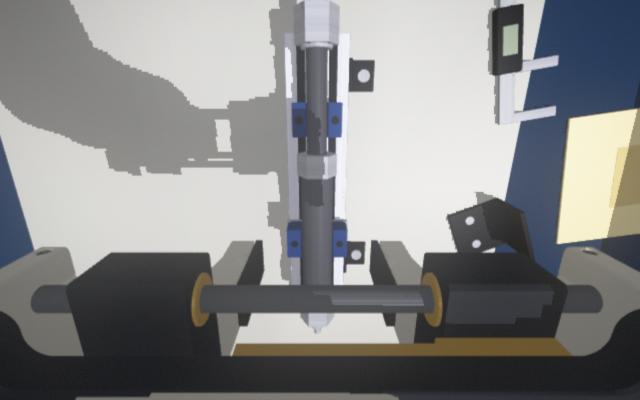

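View pics/s8.png

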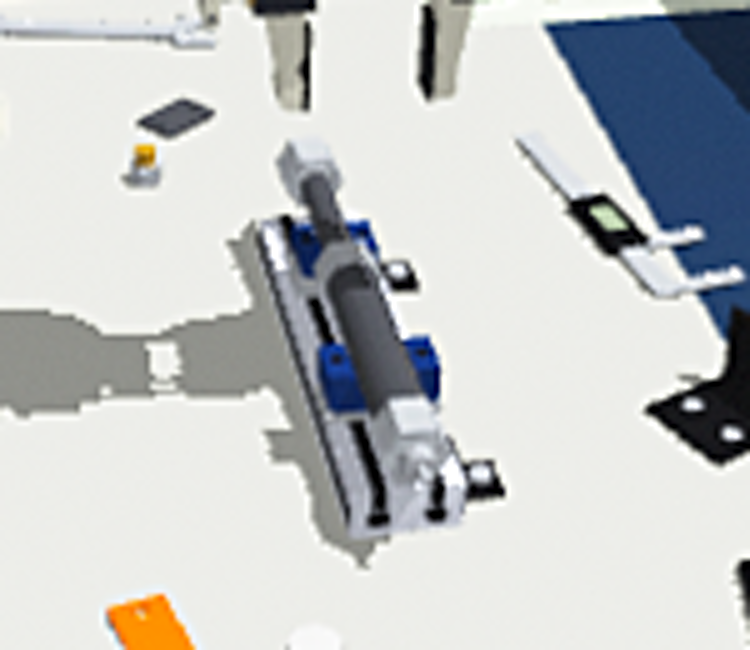

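```bash
python3 - <<'E'
from h import *
import pickle
st,p=pickle.load(open('pics/a8.pkl','rb'))
save('a8c',p['frame'],(270,30,370,260),2.6)
E
```

```text
(no output)
```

View pics/a8c.png

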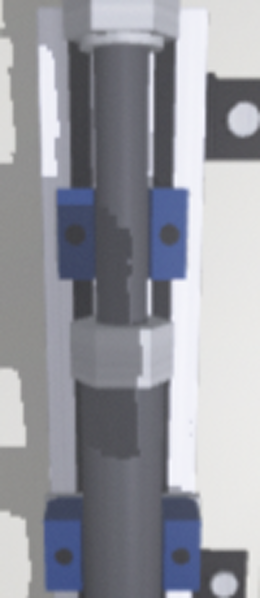

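```bash
python3 - <<'E'
from h import *
import pickle
st,p=pickle.load(open('pics/a8.pkl','rb'))
a=onplane(p,[(298.8,120.4),(335,120.4),(294.6,243.8),(339.2,243.8)],.06,st);print(a, a[:2].mean(0),a[2:].mean(0))
T=p['tool_from_camera']
# hex mid edges top flat z=.059+.016: rows 352?,386
for r in (30+352/2.6,30+386/2.6): print(onplane(p,(317,r),.074,st))
print(proj(p,[(.618,.0785-.002,.06)],st))
E
```

```text
[[ 0.60244986  0.07797848  0.06      ]
 [ 0.63434551  0.07820397  0.06      ]
 [ 0.59706018 -0.04160365  0.06      ]
 [ 0.64157323 -0.04130906  0.06      ]] [0.61839769 0.07809123 0.06      ] [ 0.6193167  -0.04145636  0.06      ]
[[0.61873234 0.04073387 0.074     ]]
[[0.61882376 0.02897946 0.074     ]]
[[316.4367086  122.25386536]]
```

```bash
cat > plan.py <<'E'
# plan.py x y z yaw : rows with simultaneous shift and turn about vertical, tool pointing down
from h import *
import sys
x,y,z,yaw=map(float,sys.argv[1:5]); st=get_state()
P=st['eef_pos']; y0=st['ee_rot'][2]
dy=yaw-y0
if len(sys.argv)<=5: dy=(dy+np.pi)%(2*np.pi)-np.pi
else: dy=float(sys.argv[5])
d=np.array([x,y,z])-P
n=int(max(np.ceil(abs(dy)/.18),np.ceil(np.linalg.norm(d)/.055),1))
for i in range(n):
    a=y0+dy*i/n; R=Ro.from_euler('xyz',[np.pi,0,a]).as_matrix()
    s=R.T@(d/n)*1000
    print('%.1f %.1f %.1f 0 0 %.3f'%(*s,-dy/n),end=';' if i%8!=7 else '\n')
print('\nn',n,'q6 end approx',st['q'][5]+dy)
E
python3 plan.py .53 -.344 .21 0
```

```text
-39.3 -10.0 -0.1 0 0 0.175;-40.4 -3.0 -0.1 0 0 0.175;-40.3 4.1 -0.1 0 0 0.175;-39.0 11.1 -0.1 0 0 0.175;-36.5 17.7 -0.1 0 0 0.175;-32.8 23.8 -0.1 0 0 0.175;-28.1 29.2 -0.1 0 0 0.175;-22.6 33.6 -0.1 0 0 0.175
-16.4 37.1 -0.1 0 0 0.175;
n 9 q6 end approx 1.238462993816888
```

step_arm(commands="-39.3 -10 0 0 0 0.175;-40.4 -3 0 0 0 0.175;-40.3 4.1 0 0 0 0.175;-39 11.1 0 0 0 0.175;-36.5 17.7 0 0 0 0.175;-32.8 23.8 0 0 0 0.175;-28.1 29.2 0 0 0 0.175;-22.6 33.6 0 0 0 0.175", jaw=87)

```text
t: 15.28
eef_pos: [0.5398, -0.3056, 0.2092]
ee_rot: [-3.141, 0.002, 0.172]
force: [0.1, 0.1, -0.1]
width: 0.0872
```

step_arm(commands="-16.4 37.1 0 0 0 0.175;0 0 0 0 0 0;0 0 0 0 0 0")

```text
t: 15.65
eef_pos: [0.5306, -0.3438, 0.2094]
ee_rot: [-3.141, 0.002, 0.004]
force: [-0.2, 0.7, -0.3]
width: 0.0871
```

```bash
python3 look.py b1 half_big:.024 plate_big:.005
```

```text
15.65 [ 0.5306 -0.3438  0.2094] [-3.1408e+00  2.1000e-03  3.6000e-03] [-0.267  0.319 -0.145 -0.    -1.109  1.841] [-0.2  0.7 -0.3] 0.0871
half_big [316. 152.] 0.66 [ 0.5636 -0.3419  0.024 ]
plate_big [292. 264.] 0.93 [ 0.4239 -0.3133  0.005 ]
plate_big [372. 278.] 0.88 [ 0.4047 -0.4117  0.005 ]
plate_big [178. 217.] 0.64 [ 0.4851 -0.1828  0.005 ]
```

View pics/b1.png

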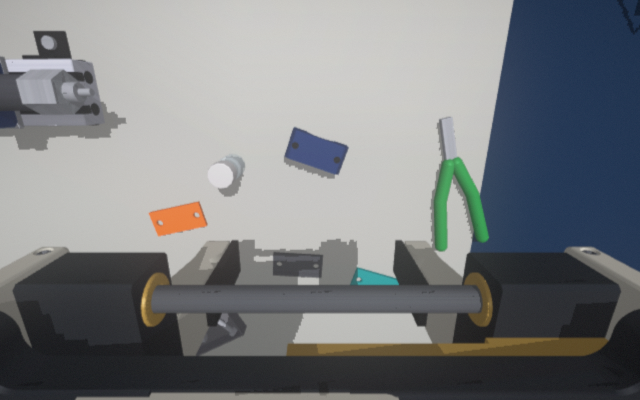

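```bash
python3 - <<'E'
from h import *
import pickle
st,p=pickle.load(open('pics/b1.pkl','rb'))
save('b1c',p['frame'],(270,110,370,190),7)
save('b1d',p['frame'],(250,235,350,300),7)
print(onplane(p,(221,172),.055,st))
E
```

```text
[[ 0.5493873  -0.25269988  0.055     ]]
```

View pics/b1c.png

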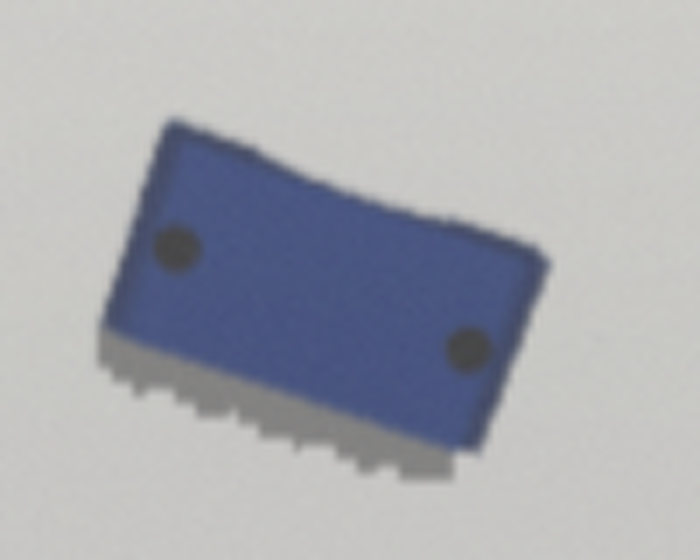

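View pics/b1d.png

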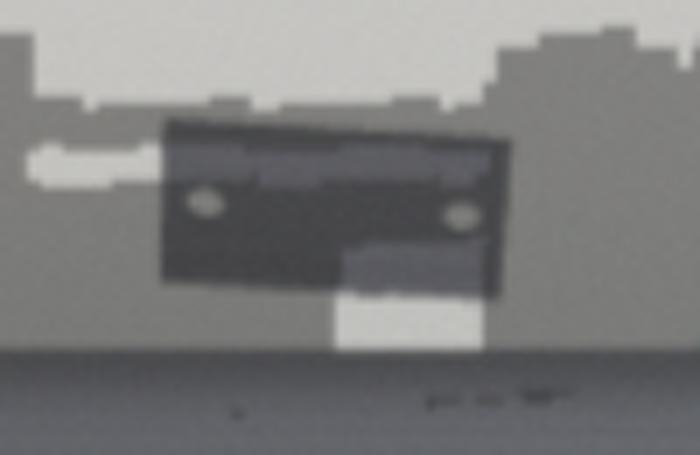

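```bash
python3 - <<'E'
from h import *
import pickle
st,p=pickle.load(open('pics/b1.pkl','rb'))
for z,a,b in ((.024,(294.9,145.2),(336.4,159.6)),(.005,(279,263.4),(315.6,265.3))):
    w=onplane(p,[a,b],z,st); d=w[1]-w[0]; print(w.round(4),w.mean(0).round(4),np.linalg.norm(d),'tool yaw for y along:',np.arctan2(-d[0],d[1]), np.arctan2(d[0],-d[1]))
E
```

```text
[[ 0.5703 -0.3203  0.024 ]
 [ 0.5558 -0.3627  0.024 ]] [ 0.563  -0.3415  0.024 ] 0.044762674664356766 tool yaw for y along: 2.8109202183800095 -0.3306724352097839
[[ 0.4249 -0.2972  0.005 ]
 [ 0.4225 -0.3416  0.005 ]] [ 0.4237 -0.3194  0.005 ] 0.04448722276262091 tool yaw for y along: 3.087747502740604 -0.05384515084918924
```

```bash
python3 plan.py .563 -.3415 .10 -.3307
```

```text
10.6 -0.5 36.8 0 0 0.112;10.4 -1.6 36.8 0 0 0.112;10.2 -2.8 36.8 0 0 0.112;
n 3 q6 end approx 1.5053484212947172
```

step_arm(commands="10.6 -0.5 36 0 0 0.112;10.4 -1.6 36 0 0 0.112;10.2 -2.8 36 0 0 0.112;0 0 0 0 0 0;0 0 0 0 0 0")

```text
t: 16.42
eef_pos: [0.5634, -0.3422, 0.104]
ee_rot: [3.141, -0.001, -0.329]
force: [0.6, -0.6, 1.0]
width: 0.0869
```

```bash
python3 look.py b2; python3 plan.py .563 -.3415 .0275 -.3307
```

```text
16.43 [ 0.5634 -0.3422  0.104 ] [ 3.1412e+00 -1.0000e-03 -3.2920e-01] [-2.500e-01  4.520e-01 -2.040e-01  1.000e-03 -9.130e-01  1.492e+00] [ 0.6 -0.6  1. ] 0.0869
-0.5 -0.3 38.6 0 0 0.000;-0.5 -0.3 38.6 0 0 0.000;
n 2 q6 end approx 1.490287305046858
```

View pics/b2.png

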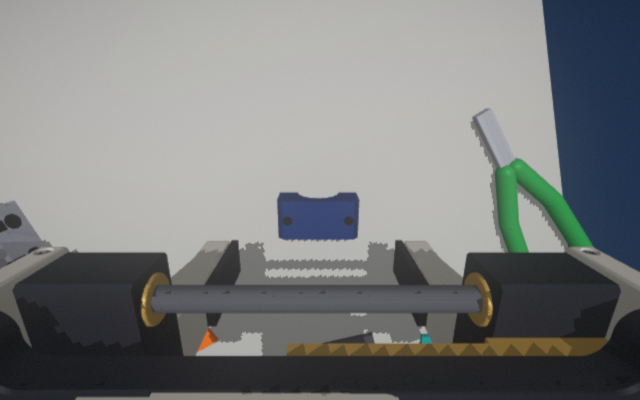

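```bash
python3 - <<'E'
from h import *
import pickle
st,p=pickle.load(open('pics/b2.pkl','rb'))
print(onplane(p,[(287.7,221),(349,221)],.024,st).mean(0))
E
```

```text
[ 0.56270141 -0.34196377  0.024     ]
```

Good agreement. Descend and grip.

step_arm(commands="-0.5 0 35 0 0 0;0 0 25 0 0 0;0 0 16 0 0 0;0 0 0 0 0 0;0 0 0 0 0 0")

```text
t: 17.1
eef_pos: [0.5631, -0.3426, 0.0282]
ee_rot: [3.141, -0.002, -0.332]
force: [-0.2, 0.3, -0.1]
width: 0.0869
```

step_arm(commands="0 0 0 0 0 0;0 0 0 0 0 0;0 0 0 0 0 0;0 0 0 0 0 0;0 0 0 0 0 0", jaw=0, grip_force=35)

```text
t: 17.73
eef_pos: [0.5624, -0.3423, 0.027]
ee_rot: [3.142, -0.0, -0.333]
force: [-0.3, 0.1, 3.7]
width: 0.0597
```

step_arm(commands="0 0 -20 0 0 0;0 0 -50 0 0 0;0 0 -50 0 0 0;0 0 0 0 0 0")

```text
t: 18.23
eef_pos: [0.5648, -0.3432, 0.1517]
ee_rot: [3.141, -0.008, -0.332]
force: [-0.9, -0.2, -1.4]
width: 0.06
```

```bash
python3 look.py b3; python3 plan.py .6184 -.0412 .18 -1.5708
```

```text
18.23 [ 0.5648 -0.3432  0.1517] [ 3.1413 -0.0082 -0.3322] [-2.510e-01  4.050e-01 -1.570e-01  1.000e-03 -1.000e+00  1.489e+00] [-0.9 -0.2 -1.4] 0.06
-6.6 -43.2 -4.4 0 0 0.177;-14.1 -41.4 -4.4 0 0 0.177;-21.2 -38.3 -4.4 0 0 0.177;-27.6 -33.9 -4.4 0 0 0.177;-33.1 -28.6 -4.4 0 0 0.177;-37.7 -22.3 -4.4 0 0 0.177;-41.0 -15.3 -4.4 0 0 0.177;
n 7 q6 end approx 0.25103717797618263
```

View pics/b3.png

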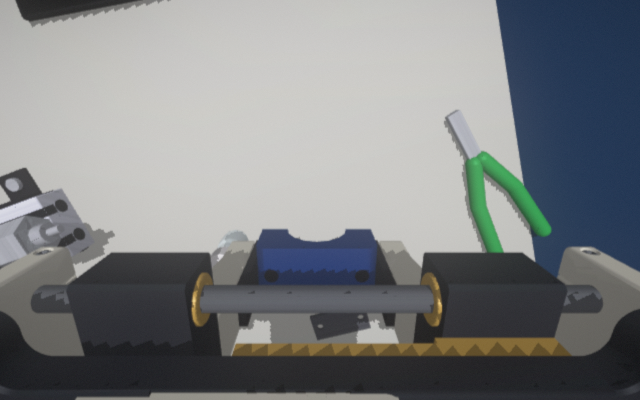

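step_arm(commands="-6.6 -43.2 -4 0 0 0.177;-14.1 -41.4 -4 0 0 0.177;-21.2 -38.3 -4 0 0 0.177;-27.6 -33.9 -4 0 0 0.177;-33.1 -28.6 0 0 0 0.177;-37.7 -22.3 0 0 0 0.177;-41 -15.3 0 0 0 0.177;0 0 0 0 0 0")

```text
t: 19.27
eef_pos: [0.6174, -0.0383, 0.1612]
ee_rot: [3.139, -0.0, -1.571]
force: [0.1, -0.8, -0.4]
width: 0.0597
```

step_arm(commands="0 0 0 0 0 0")

```text
t: 19.4
eef_pos: [0.6169, -0.041, 0.1616]
ee_rot: [3.139, -0.0, -1.57]
force: [0.5, -0.6, -1.3]
width: 0.0599
```

```bash
python3 look.py b4; python3 plan.py .6184 -.0412 .12 -1.569
```

```text
19.4 [ 0.6169 -0.041   0.1616] [ 3.1394e+00 -3.0000e-04 -1.5697e+00] [ 0.249  0.338 -0.237 -0.    -0.999 -0.248] [ 0.5 -0.6 -1.3] 0.0599
-0.3 -1.5 41.8 0 0 -0.002;
n 1 q6 end approx -0.2462374203879631
```

View pics/b4.png

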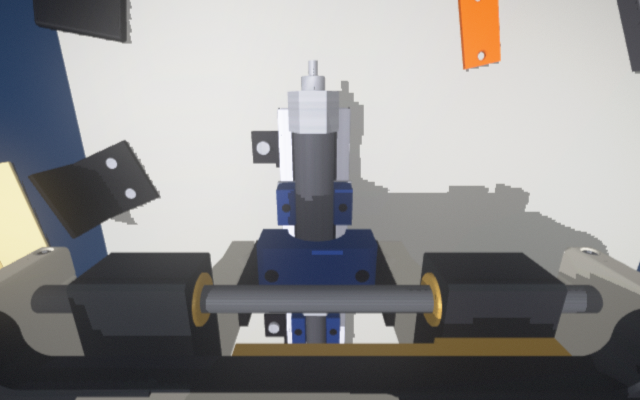

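```bash
python3 - <<'E'
from h import *
import pickle
st,p=pickle.load(open('pics/b4.pkl','rb'))
save('b4c',p['frame'],(240,80,400,300),3.4)
print(onplane(p,[(286,207.5),(343,207.5)],.06,st))
E
```

```text
[[ 0.64126291 -0.04164486  0.06      ]
 [ 0.59601337 -0.04166636  0.06      ]]
```

View pics/b4c.png

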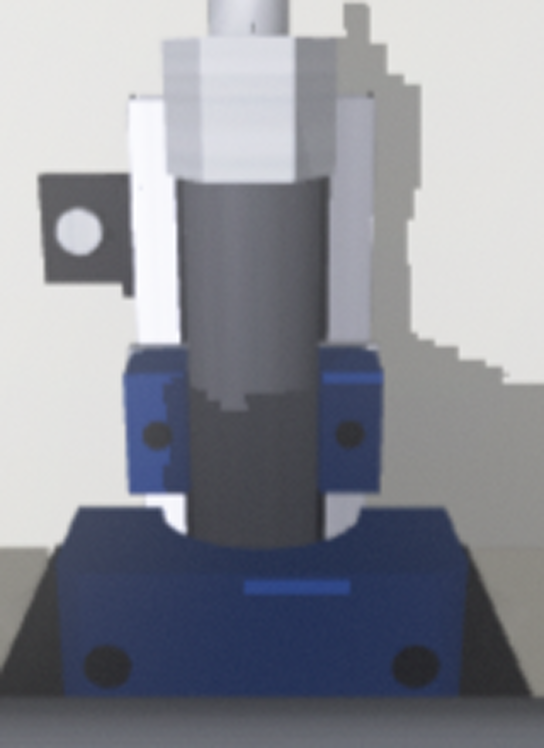

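step_arm(commands="0.5 -1.7 15 0 0 0;0 0 25 0 0 0;0 0 20 0 0 0;0 0 0 0 0 0;0 0 0 0 0 0")

```text
t: 20.08
eef_pos: [0.6195, -0.0421, 0.103]
ee_rot: [-3.141, -0.0, -1.572]
force: [-0.4, -0.6, -0.1]
width: 0.0596
```

```bash
python3 look.py b5;python3 - <<'E'
from h import *
import pickle
st,p=pickle.load(open('pics/b5.pkl','rb'))
save('b5c',p['frame'],(220,60,420,300),3)
s=grab_frame('side'); save('s9',s['frame'],(290,150,400,260),6)
E
```

```text
20.07 [ 0.6195 -0.0421  0.103 ] [-3.1414e+00 -2.0000e-04 -1.5722e+00] [ 0.246  0.4   -0.295  0.    -0.876 -0.248] [-0.4 -0.6 -0.1] 0.0596
```

View pics/b5c.png

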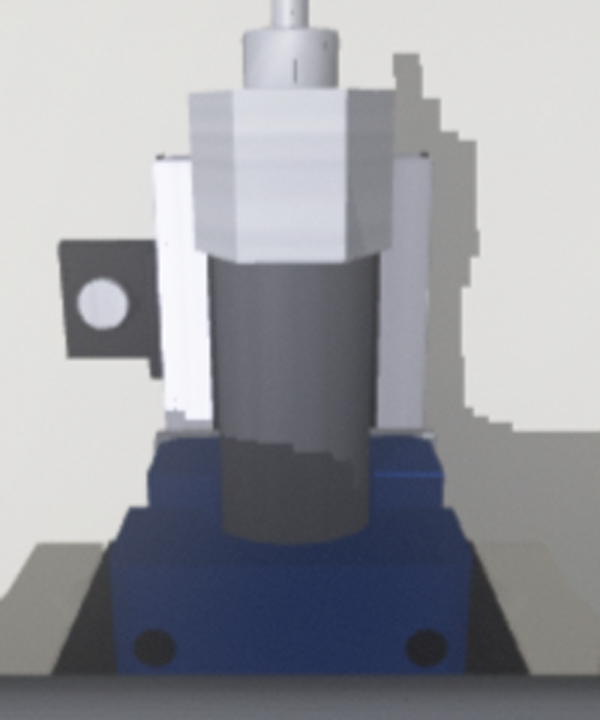

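View pics/s9.png

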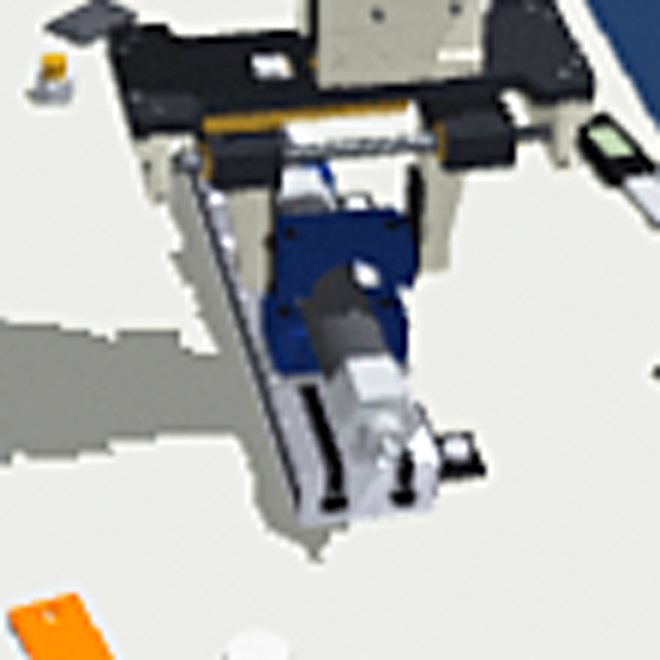

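step_arm(commands="0 0.6 6 0 0 0.002;0 0 5 0 0 0;0 0 2 0 0 0;0 0 0 0 0 0")

```text
t: 20.68
eef_pos: [0.6186, -0.0415, 0.0895]
ee_rot: [3.141, -0.0, -1.574]
force: [0.1, 0.6, -0.9]
width: 0.0598
```

step_arm(commands="0 0 1 0 0 0;0 0 0 0 0 0")

```text
t: 20.92
eef_pos: [0.6187, -0.0415, 0.0888]
ee_rot: [-3.142, 0.0, -1.574]
force: [0.7, -0.1, -1.4]
width: 0.06
```

step_arm(commands="0 0 0.7 0 0 0;0 0 0 0 0 0")

```text
t: 21.18
eef_pos: [0.6186, -0.0415, 0.0881]
ee_rot: [3.142, -0.0, -1.574]
force: [-0.5, -0.6, -1.2]
width: 0.0598
```

step_arm(commands="0 0 0.7 0 0 0;0 0 0 0 0 0")

```text
t: 21.42
eef_pos: [0.6186, -0.0415, 0.0873]
ee_rot: [3.141, -0.0, -1.574]
force: [-0.4, 0.0, 0.6]
width: 0.0596
```

step_arm(commands="0 0 0.5 0 0 0;0 0 0 0 0 0")

```text
t: 21.68
eef_pos: [0.6187, -0.0415, 0.087]
ee_rot: [-3.141, -0.0, -1.574]
force: [-0.7, 0.1, 1.5]
width: 0.0596
```

step_arm(commands="0 0 0 0 0 0;0 0 0 0 0 0;0 0 0 0 0 0", jaw=80)

```text
t: 22.05
eef_pos: [0.6187, -0.0415, 0.0868]
ee_rot: [3.142, -0.0, -1.574]
force: [1.2, -0.6, -0.0]
width: 0.0787
```

step_arm(commands="0 0 -15 0 0 0;0 0 -50 0 0 0;0 0 -50 0 0 0;0 0 -10 0 0 0;0 0 0 0 0 0")

```text
t: 22.68
eef_pos: [0.619, -0.0414, 0.2134]
ee_rot: [-3.139, 0.001, -1.574]
force: [-0.1, 0.2, -0.2]
width: 0.08
```

```bash
python3 look.py b6;python3 - <<'E'
from h import *
import pickle
st,p=pickle.load(open('pics/b6.pkl','rb'))
save('b6c',p['frame'],(220,60,420,300),3)
s=grab_frame('side'); save('s10',s['frame'],(290,150,400,260),6)
E
python3 plan.py .4237 -.3194 .20 -.054
```

```text
22.68 [ 0.619  -0.0414  0.2134] [-3.1392e+00  7.0000e-04 -1.5738e+00] [ 0.247  0.295 -0.171 -0.    -1.103 -0.25 ] [-0.1  0.2 -0.2] 0.08
30.9 21.5 1.2 0 0 -0.169;26.9 26.4 1.2 0 0 -0.169;22.1 30.5 1.2 0 0 -0.169;16.6 33.8 1.2 0 0 -0.169;10.7 36.1 1.2 0 0 -0.169;4.5 37.4 1.2 0 0 -0.169;-1.9 37.6 1.2 0 0 -0.169;-8.2 36.8 1.2 0 0 -0.169
-14.2 34.9 1.2 0 0 -0.169;
n 9 q6 end approx 1.2694999919936185
```

View pics/b6c.png

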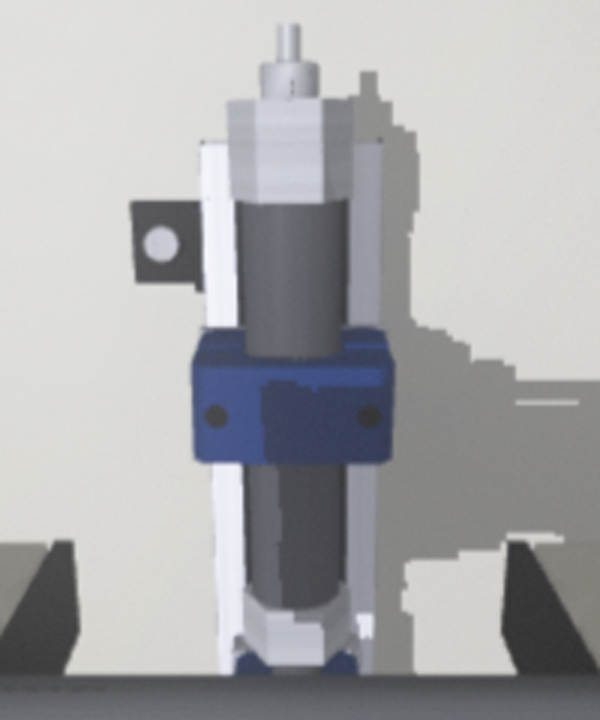

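View pics/s10.png

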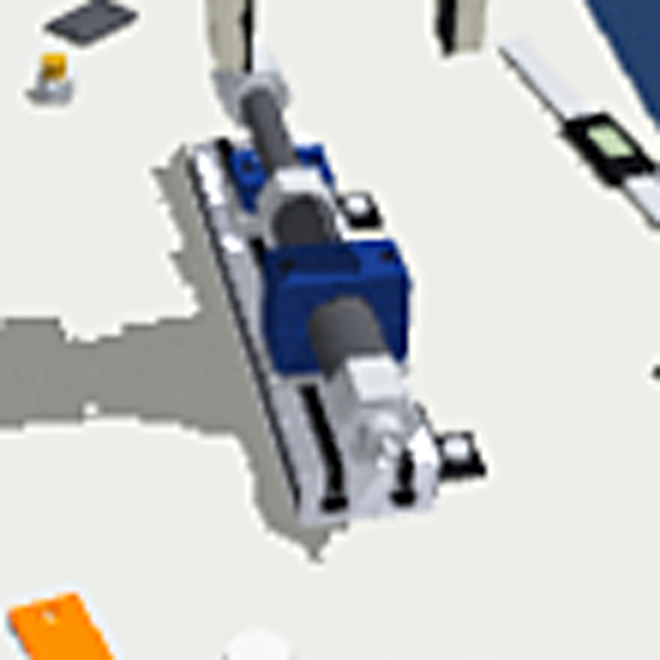

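```bash
python3 - <<'E'
from h import *
import pickle
st,p=pickle.load(open('pics/b6.pkl','rb'))
print(onplane(p,[(291.7,198.4),(343,198.4)],.084,st))
E
python3 plan.py .4237 -.29 .16 -1.625
```

```text
[[ 0.6415031  -0.04071368  0.084     ]
 [ 0.59636949 -0.04061835  0.084     ]]
41.5 32.3 8.5 0 0 0.009;41.8 31.9 8.5 0 0 0.009;42.1 31.5 8.5 0 0 0.009;42.3 31.2 8.5 0 0 0.009;42.6 30.8 8.5 0 0 0.009;42.8 30.5 8.5 0 0 0.009;
n 6 q6 end approx -0.3015000080063811
```

step_arm(commands="41.5 32.3 0 0 0 0.009;41.8 31.9 0 0 0 0.009;42.1 31.5 12 0 0 0.009;42.3 31.2 12 0 0 0.009;42.6 30.8 13 0 0 0.009;42.8 30.5 13 0 0 0.009;0 0 0 0 0 0;0 0 0 0 0 0", jaw=65)

```text
t: 23.78
eef_pos: [0.4237, -0.2899, 0.1611]
ee_rot: [3.14, 0.0, -1.629]
force: [0.2, -0.6, 0.5]
width: 0.0651
```

```bash
python3 look.py c1 plate_big:.005; python3 - <<'E'
from h import *
import pickle
st,p=pickle.load(open('pics/c1.pkl','rb'))
save('c1c',p['frame'],(250,90,400,260),4)
E
```

```text
23.77 [ 0.4237 -0.2899  0.1611] [ 3.1400e+00  2.0000e-04 -1.6287e+00] [-0.217  0.175 -0.465  0.    -0.932  0.159] [ 0.2 -0.6  0.5] 0.0651
plate_big [315. 154.] 0.81 [ 0.4234 -0.3242  0.005 ]
plate_big [341.  37.] 0.81 [ 0.3955 -0.4198  0.005 ]
plate_big [268. 275.] 0.8 [ 0.4799 -0.1994  0.005 ]
```

View pics/c1.png

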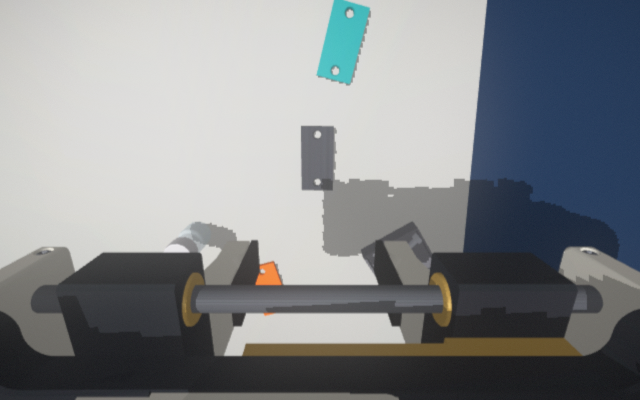

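View pics/c1c.png

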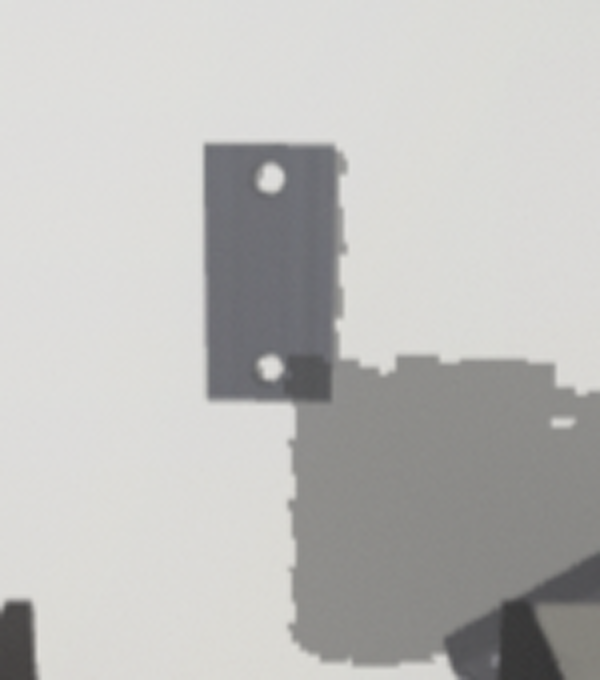

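```bash
python3 - <<'E'
from h import *
import pickle
st,p=pickle.load(open('pics/c1.pkl','rb'))
a=onplane(p,[(316.7,133.7),(316.7,181.2)],.005,st);print(a,a.mean(0), np.linalg.norm(a[1]-a[0]))
print(onplane(p,[(365,250),(410,222),(430,245)],.02,st))
E
python3 plan.py .4237 -.321 .06 -1.629
```

```text
[[ 0.42052807 -0.34228792  0.005     ]
 [ 0.42308677 -0.29786713  0.005     ]] [ 0.42180742 -0.32007752  0.005     ] 0.04449442477888212
[[ 0.38002912 -0.23023996  0.02      ]
 [ 0.33739116 -0.25704636  0.02      ]
 [ 0.31727129 -0.23193084  0.02      ]]
15.9 -0.5 50.8 0 0 0.001;15.9 -0.5 50.8 0 0 0.001;
n 2 q6 end approx 0.15727153535210975
```

step_arm(commands="15 1 50 0 0 0;15 1 50 0 0 0;0 0 25 0 0 0;0 0 8 0 0 0;0 0 0 0 0 0;0 0 0 0 0 0")

```text
t: 24.62
eef_pos: [0.4215, -0.3195, 0.0302]
ee_rot: [-3.139, -0.001, -1.627]
force: [0.5, -0.4, 0.4]
width: 0.0649
```

step_arm(commands="0 -0.5 3 0 0 0;0 0 0 0 0 0;0 0 0 0 0 0")

```text
t: 25.0
eef_pos: [0.421, -0.3197, 0.0262]
ee_rot: [-3.141, -0.0, -1.628]
force: [-0.4, -0.3, 0.0]
width: 0.0653
```

step_arm(commands="0 0 0 0 0 0;0 0 0 0 0 0;0 0 0 0 0 0;0 0 0 0 0 0;0 0 0 0 0 0", jaw=0, grip_force=30)

```text
t: 25.62
eef_pos: [0.4209, -0.3196, 0.0259]
ee_rot: [3.142, 0.0, -1.628]
force: [0.2, 0.4, -0.3]
width: 0.0293
```

step_arm(commands="0 0 -10 0 0 0;0 0 -40 0 0 0;0 0 -50 0 0 0;0 0 -40 0 0 0;0 0 0 0 0 0")

```text
t: 26.25
eef_pos: [0.4227, -0.3204, 0.1701]
ee_rot: [-3.135, -0.002, -1.627]
force: [0.3, 0.1, -0.6]
width: 0.0292
```

```bash
python3 look.py c2 plate_big:.14; python3 - <<'E'
from h import *
import pickle
st,p=pickle.load(open('pics/c2.pkl','rb'))
save('c2c',p['frame'],(230,200,410,360),4)
s=grab_frame('side'); save('s11',s['frame'],(200,180,360,330),4)
E
python3 plan.py .6188 -.041 .16 .0 
```

```text
26.25 [ 0.4227 -0.3204  0.1701] [-3.1345e+00 -2.3000e-03 -1.6273e+00] [-0.278  0.188 -0.425  0.001 -0.95   0.221] [ 0.3  0.1 -0.6] 0.0292
plate_big [315. 240.] 0.77 [ 0.4238 -0.3264  0.14  ]
plate_big [345.  81.] 0.74 [ 0.4045 -0.4104  0.14  ]
plate_big [286. 322.] 0.45 [ 0.4449 -0.2711  0.14  ]
-28.9 -18.2 0.6 0 0 -0.163;-25.6 -22.7 0.6 0 0 -0.163;-21.6 -26.5 0.6 0 0 -0.163;-17.0 -29.7 0.6 0 0 -0.163;-12.0 -32.0 0.6 0 0 -0.163;-6.6 -33.5 0.6 0 0 -0.163;-1.1 -34.2 0.6 0 0 -0.163;4.5 -33.9 0.6 0 0 -0.163
9.9 -32.7 0.6 0 0 -0.163;15.1 -30.7 0.6 0 0 -0.163;
n 10 q6 end approx 1.8491711149111225
```

View pics/c2c.png

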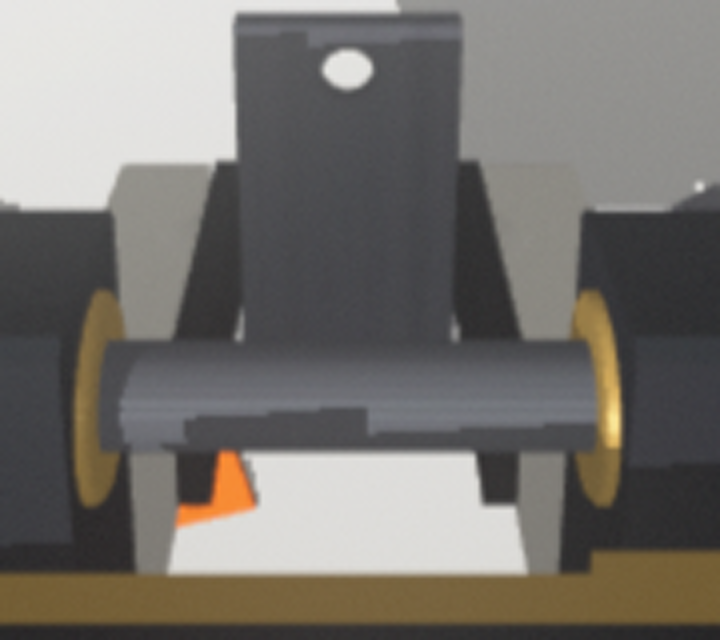

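View pics/s11.png

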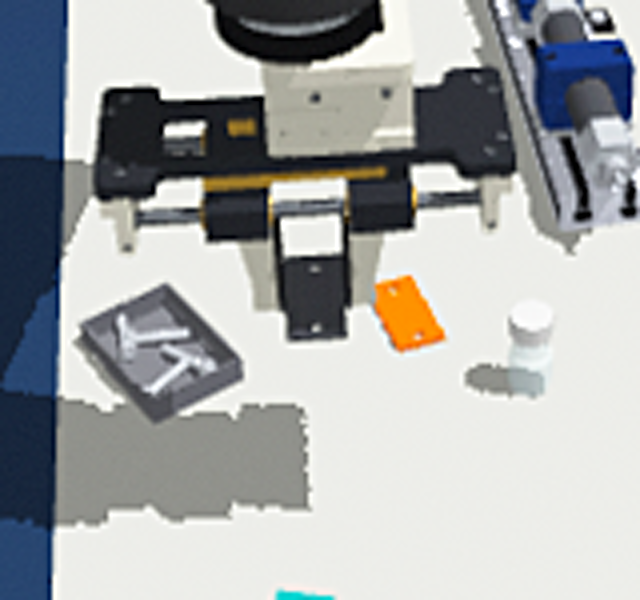

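```bash
python3 - <<'E'
from h import *
import pickle
st,p=pickle.load(open('pics/c2.pkl','rb'))
T=p['tool_from_camera']
def pt(X):
    c=T[:3,:3].T@(np.array(X)-T[:3,3]); c=K(p)@c; return c[:2]/c[2]
for z in (.011,.016,.021,.026):
    print(z,pt([.0222,0,z]),pt([.030,0.015,z]),pt([.030,-.015,z]))
E
```

```text
0.011 [317.18064139 226.63323915] [347.86996703 211.8781122 ] [286.51972963 211.86934407]
0.016 [317.16039291 222.83781495] [346.92241783 208.47031819] [287.42522405 208.46211627]
0.021 [317.14131443 219.26169822] [346.03043294 205.26235735] [288.27762481 205.25467128]
0.026 [317.12330738 215.88641464] [345.18926415 202.23715302] [289.08146861 202.22993818]
```

step_arm(commands="-28.9 -18.2 0.6 0 0 -0.163;-25.6 -22.7 0.6 0 0 -0.163;-21.6 -26.5 0.6 0 0 -0.163;-17 -29.7 0.6 0 0 -0.163;-12 -32 0.6 0 0 -0.163;-6.6 -33.5 0.6 0 0 -0.163;-1.1 -34.2 0.6 0 0 -0.163;4.5 -33.9 0.6 0 0 -0.163")

```text
t: 27.4
eef_pos: [0.5792, -0.0958, 0.1595]
ee_rot: [3.14, 0.003, -0.318]
force: [-0.3, -0.8, -0.9]
width: 0.0293
```

step_arm(commands="9.9 -32.7 0 0 0 -0.163;15.1 -30.7 0 0 0 -0.163;0 0 0 0 0 0;0 0 0 0 0 0")

```text
t: 27.9
eef_pos: [0.6181, -0.0412, 0.1596]
ee_rot: [3.141, 0.003, 0.001]
force: [-0.7, -0.6, -0.1]
width: 0.0294
```

```bash
python3 look.py c3;  python3 - <<'E'
from h import *
import pickle
st,p=pickle.load(open('pics/c3.pkl','rb'))
save('c3c',p['frame'],(200,130,430,370),3)
E
python3 plan.py .618 -.041 .125 .0
```

```text
27.9 [ 0.6181 -0.0412  0.1596] [3.1411e+00 2.8000e-03 1.0000e-03] [ 0.248  0.342 -0.235 -0.    -0.997  1.324] [-0.7 -0.6 -0.1] 0.0294
-0.1 -0.5 35.0 0 0 0.001;
n 1 q6 end approx 1.3232547272021962
```

View pics/c3c.png

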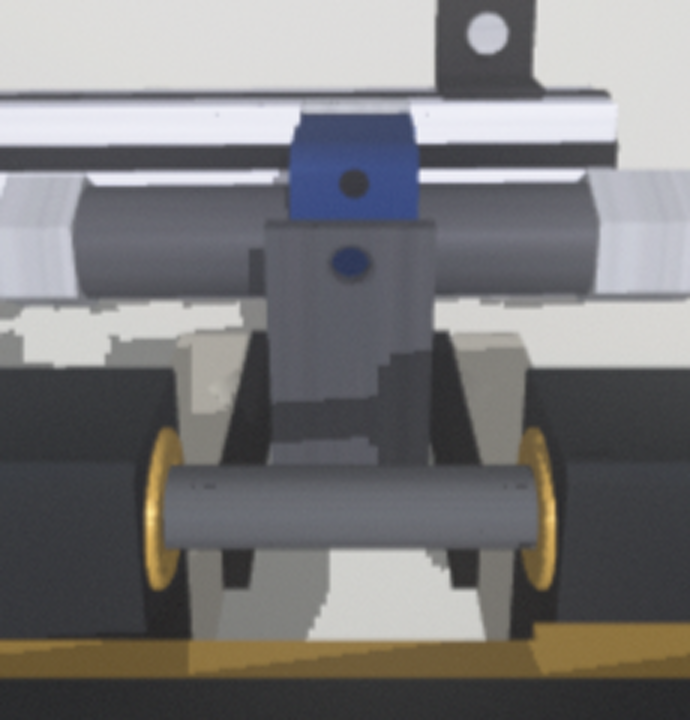

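```bash
python3 - <<'E'
from h import *
import pickle
st,p=pickle.load(open('pics/c3.pkl','rb'))
print(onplane(p,[(317.7,191)],.084,st))
T=p['tool_from_camera']
d=T[:3,:3]@np.linalg.inv(K(p))@[316.5,130+262/3-.3,1]; s=(.021-T[2,3])/d[2]; print(T[:3,3]+d*s)
E
```

```text
[[ 0.64162405 -0.04075574  0.084     ]]
[ 0.02532254 -0.00122119  0.021     ]
```

```bash
python3 - <<'E'
from h import *
import pickle
for n in ('a2','c2','c3'):
    st,p=pickle.load(open('pics/%s.pkl'%n,'rb')); print(p['cx'],p['cy'],p['fovy'],p['tool_from_camera'].round(4).tolist())
    T=p['tool_from_camera']
    d=T[:3,:3]@np.linalg.inv(K(p))@[316.5,217,1]; s=(.021-T[2,3])/d[2]; print(T[:3,3]+d*s)
E
```

```text
316.3423182827112 200.16276006230484 65.26382162329529 [[-0.0, -0.9514, -0.3079, 0.0825], [1.0, 0.0002, -0.0005, -0.0004], [0.0005, -0.3079, 0.9514, -0.1326], [0.0, 0.0, 0.0, 1.0]]
[ 0.0235037  -0.00041987  0.021     ]
316.3423182827112 200.16276006230484 65.26382162329529 [[-0.0, -0.9514, -0.308, 0.0825], [1.0, 0.0001, -0.0005, -0.0003], [0.0005, -0.308, 0.9514, -0.1326], [0.0, 0.0, 0.0, 1.0]]
[ 0.02347535 -0.00033823  0.021     ]
316.3423182827112 200.16276006230484 65.26382162329529 [[-0.0, -0.9519, -0.3065, 0.0841], [1.0, 0.0003, -0.0009, -0.0012], [0.001, -0.3065, 0.9519, -0.1326], [0.0, 0.0, 0.0, 1.0]]
[ 0.02534127 -0.00122119  0.021     ]
```

step_arm(commands="-0.9 0.8 10 0 0 0;0 0 15 0 0 0;0 0 12 0 0 0;0 0 0 0 0 0;0 0 0 0 0 0")

```text
t: 28.58
eef_pos: [0.6184, -0.0418, 0.1242]
ee_rot: [3.141, -0.0, 0.002]
force: [-0.6, 0.3, -0.2]
width: 0.0296
```

```bash
python3 look.py c4;  python3 - <<'E'
from h import *
import pickle
st,p=pickle.load(open('pics/c4.pkl','rb'))
print(p['tool_from_camera'].round(4).tolist())
save('c4c',p['frame'],(230,150,400,340),4)
s=grab_frame('side'); save('s12',s['frame'],(290,150,400,260),6)
E
```

```text
28.57 [ 0.6184 -0.0418  0.1242] [ 3.1414e+00 -1.0000e-04  2.3000e-03] [ 0.247  0.376 -0.276  0.    -0.919  1.326] [-0.6  0.3 -0.2] 0.0296
[[-0.0, -0.9519, -0.3065, 0.0841], [1.0, 0.0003, -0.0009, -0.0012], [0.001, -0.3065, 0.9519, -0.1326], [0.0, 0.0, 0.0, 1.0]]
```

View pics/c4c.png

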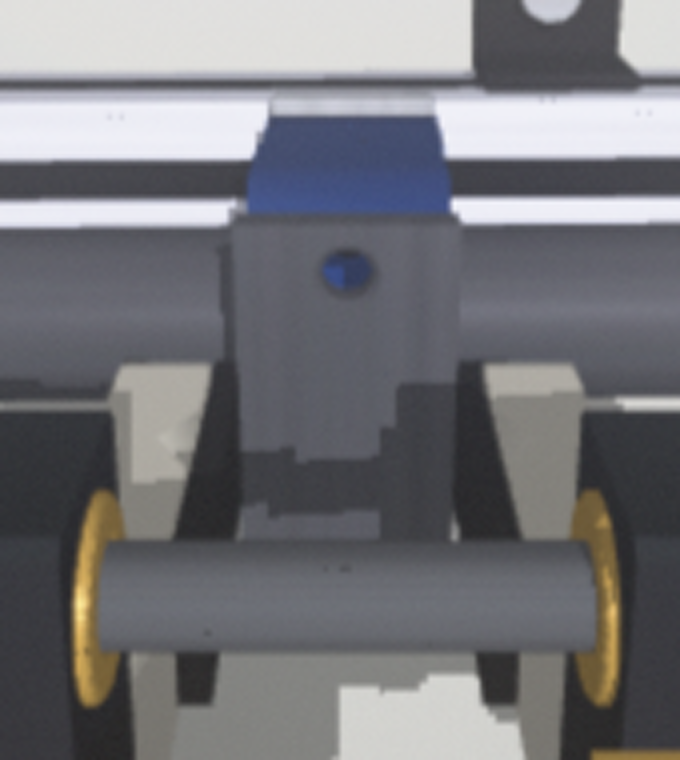

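View pics/s12.png

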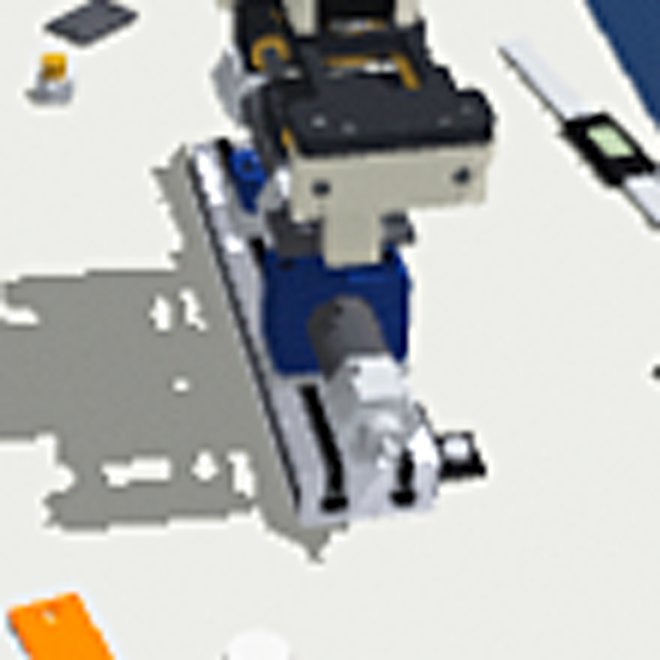

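step_arm(commands="-0.6 0 6 0 0 0.001;0 0 4 0 0 0;0 0 2 0 0 0;0 0 0 0 0 0")

```text
t: 29.18
eef_pos: [0.6174, -0.0418, 0.1118]
ee_rot: [3.141, 0.0, 0.001]
force: [-0.2, -0.0, 0.1]
width: 0.0295
```

step_arm(commands="0 0 0.8 0 0 0;0 0 0 0 0 0")

```text
t: 29.42
eef_pos: [0.6176, -0.0418, 0.1113]
ee_rot: [-3.142, -0.0, 0.001]
force: [-0.0, -0.1, -0.9]
width: 0.0291
```

step_arm(commands="0 0 0.8 0 0 0;0 0 0 0 0 0")

```text
t: 29.68
eef_pos: [0.6175, -0.0418, 0.1104]
ee_rot: [3.142, 0.0, 0.001]
force: [0.1, -0.1, 0.2]
width: 0.0293
```

step_arm(commands="0 0 0.5 0 0 0;0 0 0 0 0 0")

```text
t: 29.92
eef_pos: [0.6175, -0.0418, 0.1099]
ee_rot: [3.142, 0.0, 0.001]
force: [-0.4, 0.2, -0.0]
width: 0.0291
```

step_arm(commands="0 0 0.5 0 0 0;0 0 0 0 0 0")

```text
t: 30.18
eef_pos: [0.6175, -0.0418, 0.1098]
ee_rot: [3.142, -0.0, 0.001]
force: [-2.1, 0.7, 3.9]
width: 0.0294
```

step_arm(commands="0 0 0 0 0 0;0 0 0 0 0 0;0 0 0 0 0 0", jaw=50)

```text
t: 30.55
eef_pos: [0.6175, -0.0418, 0.1093]
ee_rot: [-3.142, 0.0, 0.001]
force: [0.2, 0.5, -0.7]
width: 0.0487
```

step_arm(commands="0 0 -15 0 0 0;-15 0 -40 0 0 0;-20 0 -50 0 0 0;0 0 0 0 0 0;0 0 0 0 0 0")

```text
t: 31.18
eef_pos: [0.5826, -0.0418, 0.2155]
ee_rot: [-3.141, -0.002, 0.001]
force: [1.0, 1.0, 0.0]
width: 0.0498
```

```bash
python3 look.py c5;  python3 - <<'E'
from h import *
import pickle
st,p=pickle.load(open('pics/c5.pkl','rb'))
print(p['tool_from_camera'].round(4).tolist())
save('c5c',p['frame'],(230,100,400,260),4)
s=grab_frame('side'); save('s13',s['frame'],(290,150,400,260),6)
E
```

```text
31.18 [ 0.5826 -0.0418  0.2155] [-3.141e+00 -1.700e-03  1.100e-03] [ 0.263  0.236 -0.247 -0.    -1.086  1.309] [1. 1. 0.] 0.0498
[[-0.0, -0.9519, -0.3065, 0.0841], [1.0, 0.0003, -0.0009, -0.0012], [0.001, -0.3065, 0.9519, -0.1325], [0.0, 0.0, 0.0, 1.0]]
```

View pics/c5c.png

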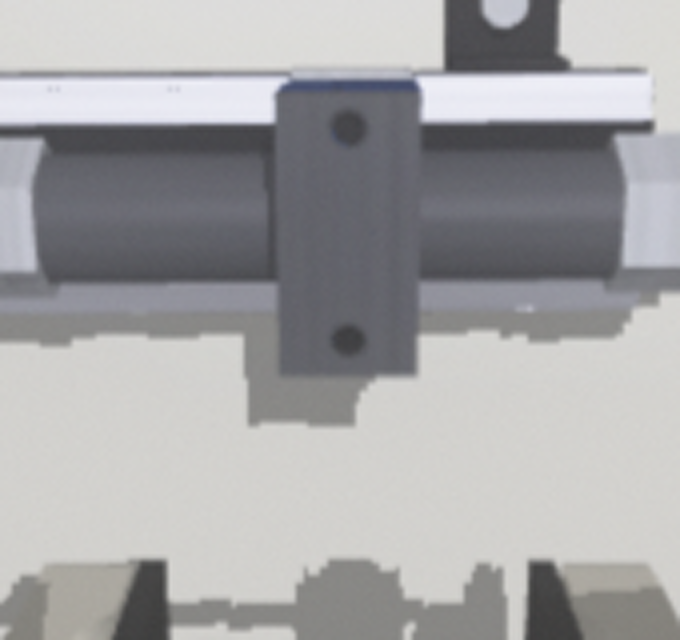

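View pics/s13.png

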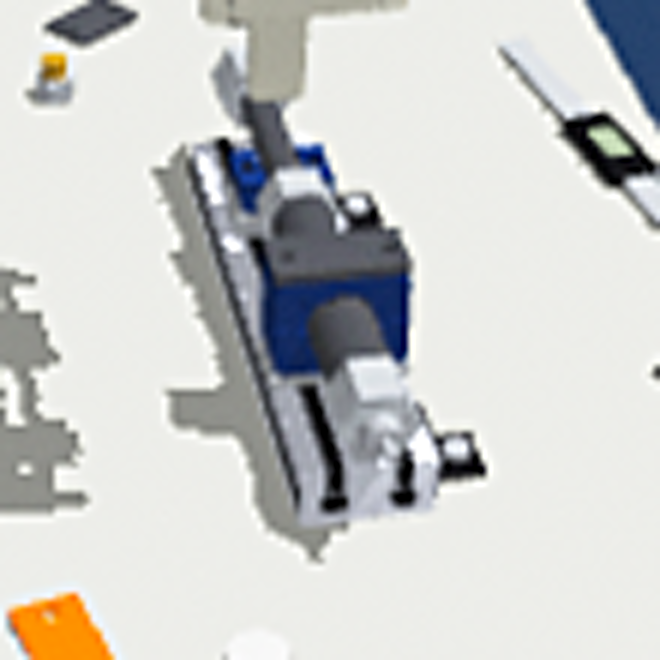

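```bash
python3 plan.py .415 .325 .23 0; python3 - <<'E'
from h import *
import pickle
st,p=pickle.load(open('pics/c5.pkl','rb'))
print(onplane(p,[(230+348/4,100+127/4),(230+348/4,100+340/4)],.089,st).mean(0))
E
```

```text
-20.9 -45.9 -2.0 0 0 0.000;-20.9 -45.9 -2.0 0 0 0.000;-20.9 -45.9 -2.0 0 0 0.000;-20.9 -45.9 -2.0 0 0 0.000;-20.9 -45.9 -2.0 0 0 0.000;-20.9 -45.9 -2.0 0 0 0.000;-20.9 -45.9 -2.0 0 0 0.000;-20.9 -45.9 -2.0 0 0 0.000

n 8 q6 end approx 1.3080609589959484
[ 0.61952116 -0.04082162  0.089     ]
```

step_arm(commands="-20.9 -45.9 -2 0 0 0;-20.9 -45.9 -2 0 0 0;-20.9 -45.9 -2 0 0 0;-20.9 -45.9 -2 0 0 0;-20.9 -45.9 -2 0 0 0;-20.9 -45.9 -2 0 0 0;-20.9 -45.9 -2 0 0 0;-20.9 -45.9 -2 0 0 0", jaw=87)

```text
t: 32.28
eef_pos: [0.4139, 0.3264, 0.2296]
ee_rot: [3.14, 0.001, 0.001]
force: [0.7, 0.3, 0.4]
width: 0.0869
```

step_arm(commands="0 0 0 0 0 0;0 0 0 0 0 0")

```text
t: 32.52
eef_pos: [0.4146, 0.3249, 0.2295]
ee_rot: [3.14, 0.001, 0.002]
force: [-0.3, 0.3, -0.5]
width: 0.087
```

```bash
python3 look.py d1 half_small:.017 plate_small:.005
```

```text
32.52 [0.4146 0.3249 0.2295] [3.1397e+00 1.2000e-03 1.9000e-03] [ 1.037  0.132 -0.344 -0.    -1.097  0.535] [-0.3  0.3 -0.5] 0.087
half_small [369. 192.] 0.94 [0.3969 0.2648 0.017 ]
half_small [303. 165.] 0.78 [0.4291 0.3409 0.017 ]
half_small [244. 204.] 0.66 [0.3825 0.4099 0.017 ]
plate_small [312.  34.] 0.57 [0.5619 0.3302 0.005 ]
```

View pics/d1.png

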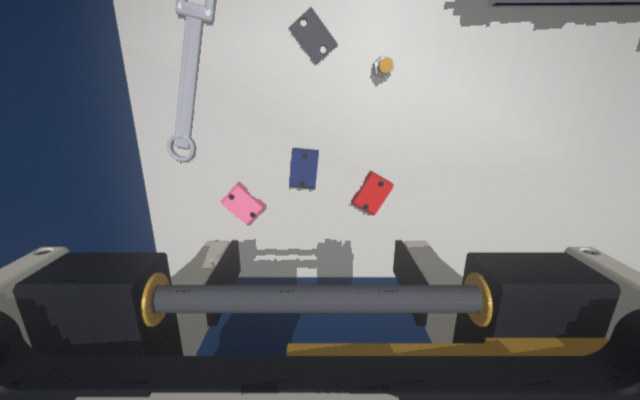

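```bash
python3 - <<'E'
from h import *
import pickle
st,p=pickle.load(open('pics/d1.pkl','rb'))
im=np.hstack([cv2.resize(p['frame'][y:y+60,x:x+60],None,fx=6,fy=6,interpolation=cv2.INTER_CUBIC) for x,y in ((275,140),(283,5))])
save('d1c',im)
E
```

```text
(no output)
```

View pics/d1c.png

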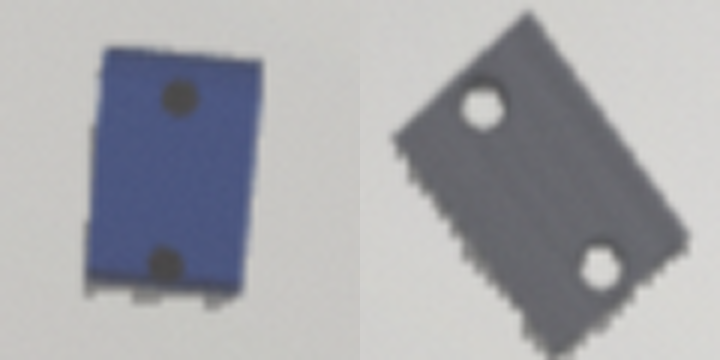

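```bash
python3 - <<'E'
from h import *
import pickle
st,p=pickle.load(open('pics/d1.pkl','rb'))
for z,a,b in ((.017,(304.6,156.1),(302.3,183.9)),(.005,(303.1,22.6),(322.8,48.9))):
    w=onplane(p,[a,b],z,st); d=w[1]-w[0]; print(w.mean(0).round(4),np.linalg.norm(d),'long dir',d[:2].round(4),'tool yaw for y along:',np.arctan2(d[0],-d[1]), np.arctan2(-d[0],d[1]))
for px in ((352,195),(372,215),(265,205),(232,184)): print(onplane(p,px,.01,st))
E
```

```text
[0.4228 0.3405 0.017 ] 0.03203330748976725 long dir [-0.0319  0.0029] tool yaw for y along: -1.6624766766599632 1.4791159769298299
[0.5606 0.3296 0.005 ] 0.031517097375396694 long dir [-0.0242 -0.0202] tool yaw for y along: -0.8756380687995979 2.265954584790195
[[0.39152106 0.28389633 0.01      ]]
[[0.3664113 0.2589035 0.01     ]]
[[0.37891348 0.38697532 0.01      ]]
[[0.40468303 0.42413804 0.01      ]]
```

```bash
python3 plan.py .4228 .3605 .15 -1.6625
```

```text
0.8 -3.6 8.0 0 0 0.166;0.1 -3.7 8.0 0 0 0.166;-0.5 -3.7 8.0 0 0 0.166;-1.1 -3.6 8.0 0 0 0.166;-1.6 -3.3 8.0 0 0 0.166;-2.2 -3.0 8.0 0 0 0.166;-2.6 -2.6 8.0 0 0 0.166;-3.0 -2.1 8.0 0 0 0.166
-3.4 -1.6 8.0 0 0 0.166;-3.6 -1.0 8.0 0 0 0.166;
n 10 q6 end approx -1.1271539183882164
```

step_arm(commands="0.8 -3.6 8 0 0 0.166;0.1 -3.7 8 0 0 0.166;-0.5 -3.7 8 0 0 0.166;-1.1 -3.6 8 0 0 0.166;-1.6 -3.3 8 0 0 0.166;-2.2 -3 8 0 0 0.166;-2.6 -2.6 8 0 0 0.166;-3 -2.1 8 0 0 0.166", jaw=64)

```text
t: 33.67
eef_pos: [0.4215, 0.3532, 0.1663]
ee_rot: [-3.142, -0.0, -1.334]
force: [-1.0, 0.9, -0.1]
width: 0.0637
```

step_arm(commands="-3.4 -1.6 8 0 0 0.166;-3.6 -1 8 0 0 0.166;0 0 0 0 0 0;0 0 0 0 0 0")

```text
t: 34.17
eef_pos: [0.4227, 0.361, 0.1508]
ee_rot: [-3.141, 0.0, -1.656]
force: [-0.4, 0.0, -1.1]
width: 0.0639
```

```bash
python3 look.py d2; python3 - <<'E'
from h import *
import pickle
st,p=pickle.load(open('pics/d2.pkl','rb'))
save('d2c',p['frame'],(230,110,410,260),4)
E
```

```text
34.17 [0.4227 0.361  0.1508] [-3.1414e+00  1.0000e-04 -1.6560e+00] [ 1.059  0.253 -0.389  0.    -0.929 -1.144] [-0.4  0.  -1.1] 0.0639
```

View pics/d2c.png

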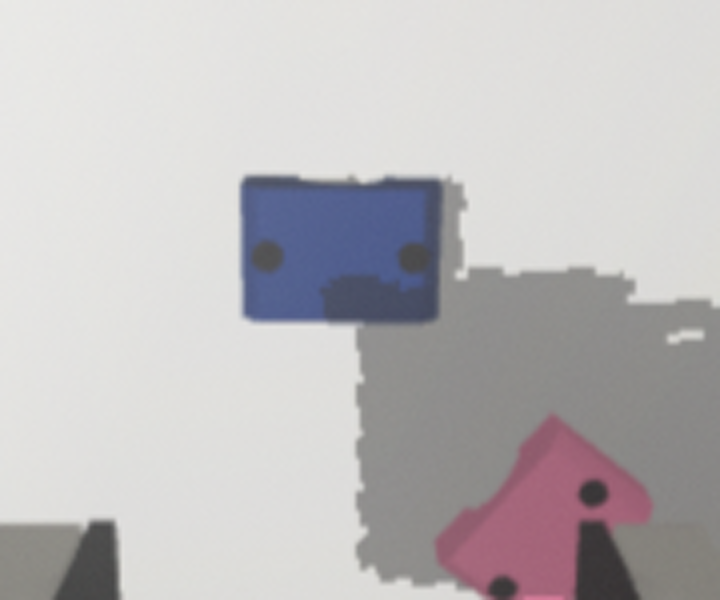

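```bash
python3 - <<'E'
from h import *
import pickle
st,p=pickle.load(open('pics/d2.pkl','rb'))
print(onplane(p,[(296.4,173.9),(333.1,174.1)],.017,st).mean(0), p['tool_from_camera'][:,3])
E
python3 plan.py .422 .3415 .034 -1.662
```

```text
[0.42282852 0.34066665 0.017     ] [ 8.24770220e-02 -3.16093695e-04 -1.32550019e-01  1.00000000e+00]
6.5 -0.3 39.0 0 0 0.002;6.5 -0.3 39.0 0 0 0.002;6.5 -0.4 39.0 0 0 0.002;
n 3 q6 end approx -1.150668132186228
```

step_arm(commands="7 -0.6 40 0 0 0.002;7 -0.6 40 0 0 0.002;6.3 -0.6 28 0 0 0.002;0 0 14 0 0 0;0 0 0 0 0 0;0 0 0 0 0 0")

```text
t: 34.98
eef_pos: [0.4228, 0.3421, 0.0296]
ee_rot: [-3.141, 0.002, -1.664]
force: [-0.6, 0.5, -0.6]
width: 0.064
```

step_arm(commands="0 0 0 0 0 0")

```text
t: 35.1
eef_pos: [0.4227, 0.342, 0.0296]
ee_rot: [-3.141, 0.002, -1.664]
force: [0.3, -0.9, -1.0]
width: 0.064
```

step_arm(commands="1.2 0 2.5 0 0 0;0 0 0 0 0 0")

```text
t: 35.35
eef_pos: [0.4221, 0.3398, 0.0261]
ee_rot: [3.142, 0.0, -1.665]
force: [0.4, -0.1, -0.0]
width: 0.0638
```

step_arm(commands="0 0 0 0 0 0;0 0 0 0 0 0;0 0 0 0 0 0;0 0 0 0 0 0", jaw=0, grip_force=30)

```text
t: 35.85
eef_pos: [0.4222, 0.3399, 0.026]
ee_rot: [-3.142, 0.0, -1.665]
force: [-0.7, -0.4, 0.4]
width: 0.0438
```

step_arm(commands="0 0 -15 0 0 0;0 0 -50 0 0 0;0 0 -50 0 0 0;0 0 -20 0 0 0;0 0 0 0 0 0")

```text
t: 36.48
eef_pos: [0.4228, 0.3408, 0.1639]
ee_rot: [-3.139, 0.004, -1.665]
force: [-0.3, -0.1, -0.7]
width: 0.0438
```

```bash
python3 look.py d3;python3 plan.py .6181 .0785 .155 -1.571
```

```text
36.48 [0.4228 0.3408 0.1639] [-3.1393  0.0044 -1.6646] [ 1.04   0.216 -0.404  0.    -0.946 -1.134] [-0.3 -0.1 -0.7] 0.0438
40.3 -36.6 1.2 0 0 -0.016;40.9 -36.0 1.2 0 0 -0.016;41.5 -35.3 1.2 0 0 -0.016;42.0 -34.7 1.2 0 0 -0.016;42.6 -34.0 1.2 0 0 -0.016;43.1 -33.3 1.2 0 0 -0.016;
n 6 q6 end approx -1.039704076565648
```

View pics/d3.png

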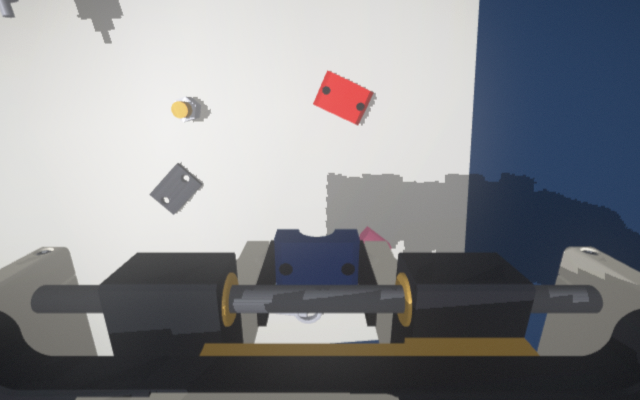

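step_arm(commands="40.3 -36.6 1 0 0 -0.016;40.9 -36 1 0 0 -0.016;41.5 -35.3 1 0 0 -0.016;42 -34.7 1 0 0 -0.016;42.6 -34 1 0 0 -0.016;43.6 -33.3 1 0 0 -0.014;0 0 0 0 0 0;0 0 0 0 0 0")

```text
t: 37.52
eef_pos: [0.6175, 0.0774, 0.1536]
ee_rot: [3.139, -0.001, -1.572]
force: [0.1, 0.4, -0.2]
width: 0.0437
```

```bash
python3 look.py d4;  python3 - <<'E'
from h import *
import pickle
st,p=pickle.load(open('pics/d4.pkl','rb'))
print(p['tool_from_camera'][:,3])
save('d4c',p['frame'],(230,80,400,300),3.4)
E
```

```text
37.52 [0.6175 0.0774 0.1536] [ 3.1392e+00 -7.0000e-04 -1.5721e+00] [ 0.438  0.351 -0.236 -0.    -0.986 -0.439] [ 0.1  0.4 -0.2] 0.0437
[ 8.25072142e-02 -4.16047367e-04 -1.32551996e-01  1.00000000e+00]
```

View pics/d4c.png

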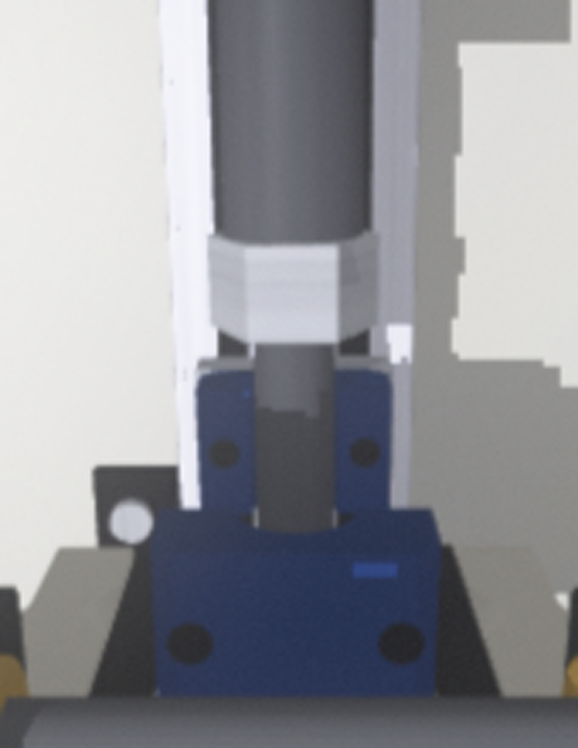

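```bash
python3 - <<'E'
from h import *
import pickle
st,p=pickle.load(open('pics/d4.pkl','rb'))
print(onplane(p,[(230+224/3.4-.35,80+453/3.4-.35),(230+364/3.4-.35,80+453/3.4-.35)],.06,st).mean(0))
T=p['tool_from_camera']
for u,r in ((230+190/3.4,80+642/3.4),(230+401/3.4,80+642/3.4)):
    d=T[:3,:3]@np.linalg.inv(K(p))@[u-.35,r-.35,1]; s=(.026-.017-T[2,3])/d[2]; print(T[:3,3]+d*s)
E
```

```text
[0.61802055 0.07838739 0.06      ]
[-0.00011821 -0.01628745  0.009     ]
[-0.00010873  0.01552504  0.009     ]
```

step_arm(commands="-0.9 0 15 0 0 0;0 0 22 0 0 0;0 0 15 0 0 0;0 0 0 0 0 0;0 0 0 0 0 0")

```text
t: 38.2
eef_pos: [0.6186, 0.0792, 0.1034]
ee_rot: [-3.141, -0.0, -1.57]
force: [-0.5, 0.7, -0.0]
width: 0.0441
```

```bash
python3 look.py d5;  python3 - <<'E'
from h import *
import pickle
st,p=pickle.load(open('pics/d5.pkl','rb'))
save('d5c',p['frame'],(220,80,410,300),3.2)
E
```

```text
38.2 [0.6186 0.0792 0.1034] [-3.141  -0.     -1.5702] [ 0.44   0.403 -0.288  0.    -0.879 -0.44 ] [-0.5  0.7 -0. ] 0.0441
```

View pics/d5c.png

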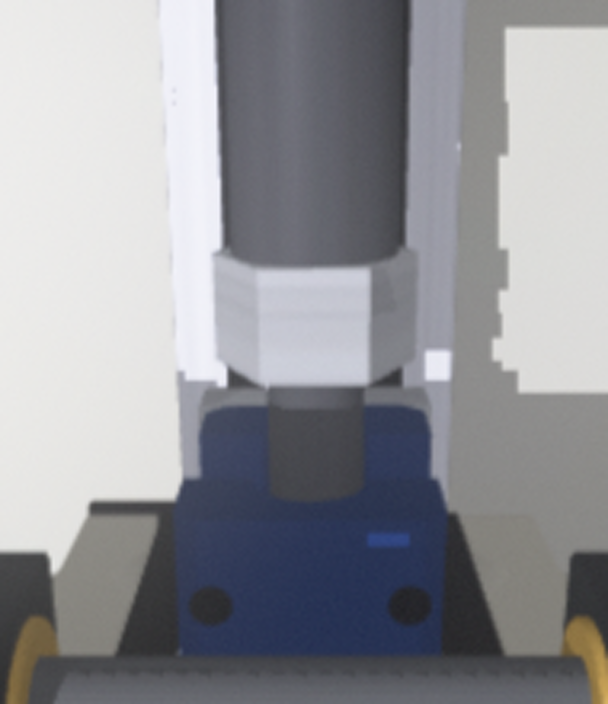

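step_arm(commands="0.6 0.9 6 0 0 0;0 0 5 0 0 0;0 0 3 0 0 0;0 0 1 0 0 0;0 0 0 0 0 0")

```text
t: 38.88
eef_pos: [0.6174, 0.0783, 0.0879]
ee_rot: [3.141, -0.0, -1.571]
force: [1.0, 0.3, 0.2]
width: 0.0436
```

step_arm(commands="0 0 0.6 0 0 0;0 0 0 0 0 0")

```text
t: 39.12
eef_pos: [0.6174, 0.0783, 0.0875]
ee_rot: [-3.141, 0.0, -1.571]
force: [0.3, -0.3, 0.2]
width: 0.0435
```

step_arm(commands="0 0 0.6 0 0 0;0 0 0 0 0 0")

```text
t: 39.38
eef_pos: [0.6174, 0.0783, 0.0868]
ee_rot: [3.142, -0.0, -1.571]
force: [-0.0, 0.4, -0.6]
width: 0.0436
```

step_arm(commands="0 0 0.6 0 0 0;0 0 0 0 0 0")

```text
t: 39.62
eef_pos: [0.6174, 0.0783, 0.0862]
ee_rot: [3.142, -0.0, -1.571]
force: [-0.2, 0.6, 0.1]
width: 0.0434
```

step_arm(commands="0 0 0.5 0 0 0;0 0 0 0 0 0")

```text
t: 39.88
eef_pos: [0.6174, 0.0783, 0.086]
ee_rot: [-3.141, -0.0, -1.571]
force: [-1.5, 0.0, 4.1]
width: 0.0438
```

step_arm(commands="0 0 0 0 0 0;0 0 0 0 0 0;0 0 0 0 0 0", jaw=64)

```text
t: 40.25
eef_pos: [0.6174, 0.0782, 0.0855]
ee_rot: [3.141, -0.0, -1.571]
force: [0.0, -0.8, 1.3]
width: 0.0634
```

step_arm(commands="0 0 -15 0 0 0;-10 0 -50 0 0 0;-20 0 -50 0 0 0;0 0 0 0 0 0;0 0 0 0 0 0")

```text
t: 40.88
eef_pos: [0.6172, 0.1084, 0.2015]
ee_rot: [-3.141, 0.001, -1.571]
force: [0.0, -0.2, 0.4]
width: 0.0637
```

```bash
python3 look.py d6;  python3 - <<'E'
from h import *
import pickle
st,p=pickle.load(open('pics/d6.pkl','rb'))
save('d6c',p['frame'],(220,0,410,260),2.3)
s=grab_frame('side'); save('s14',s['frame'],(290,150,400,260),6)
E
python3 plan.py .5606 .3296 .16 -.8756; python3 plan.py .5606 .3296 .16 -2.446; python3 plan.py .5606 .3296 .16  .6952
```

```text
40.88 [0.6172 0.1084 0.2015] [-3.1408e+00  7.0000e-04 -1.5706e+00] [ 0.485  0.315 -0.171 -0.    -1.084 -0.484] [ 0.  -0.2  0.4] 0.0637
-44.3 11.2 8.0 0 0 -0.139;-45.5 5.0 8.0 0 0 -0.139;-45.7 -1.4 8.0 0 0 -0.139;-45.1 -7.7 8.0 0 0 -0.139;-43.6 -13.9 8.0 0 0 -0.139;
n 5 q6 end approx 0.2110378860161342
-44.3 11.2 8.0 0 0 0.175;-41.7 18.8 8.0 0 0 0.175;-37.8 25.8 8.0 0 0 0.175;-32.7 32.0 8.0 0 0 0.175;-26.7 37.2 8.0 0 0 0.175;
n 5 q6 end approx -1.3593621139838656
-17.1 4.3 3.1 0 0 -0.174;-17.5 1.3 3.1 0 0 -0.174;-17.5 -1.8 3.1 0 0 -0.174;-16.9 -4.8 3.1 0 0 -0.174;-15.9 -7.6 3.1 0 0 -0.174;-14.3 -10.3 3.1 0 0 -0.174;-12.3 -12.6 3.1 0 0 -0.174;-9.9 -14.5 3.1 0 0 -0.174
-7.2 -16.0 3.1 0 0 -0.174;-4.4 -17.0 3.1 0 0 -0.174;-1.3 -17.5 3.1 0 0 -0.174;1.7 -17.5 3.1 0 0 -0.174;4.7 -16.9 3.1 0 0 -0.174;
n 13 q6 end approx 1.781837886016134
```

View pics/d6c.png

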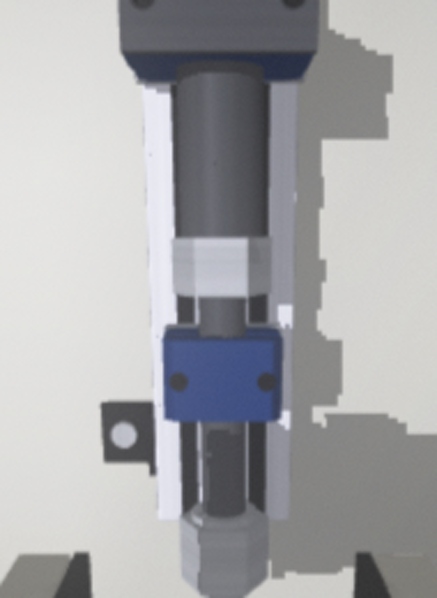

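View pics/s14.png

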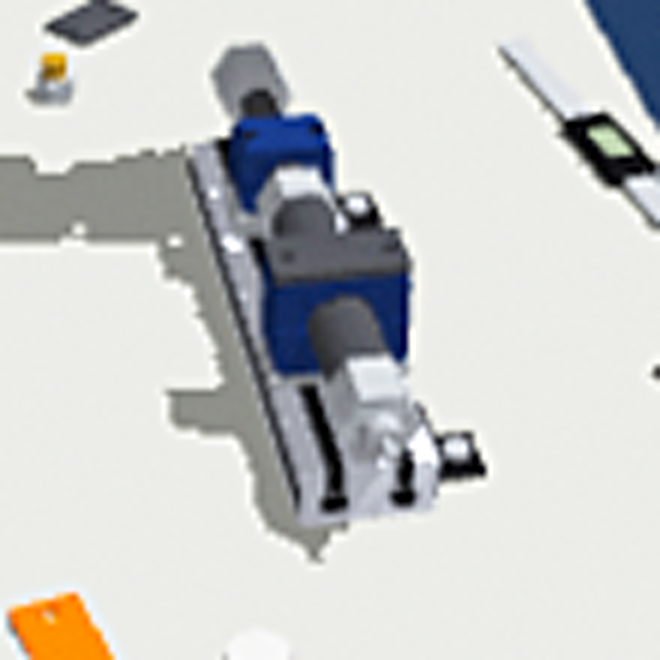

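```bash
python3 - <<'E'
from h import *
import pickle
st,p=pickle.load(open('pics/d1.pkl','rb'))
print(onplane(p,[(384,66),(374,70)],.015,st))
st,p=pickle.load(open('pics/d6.pkl','rb'))
a=np.array([(179,381.5),(266,381.5)])/2.3+[220,0]-.3
print(onplane(p,a,.077,st))
E
python3 plan.py .538 .311 .16 .695
```

```text
[[0.53134854 0.25681244 0.015     ]
 [0.5275303  0.26684329 0.015     ]]
[[0.63360231 0.0788215  0.077     ]
 [0.60202321 0.07880684 0.077     ]]
-15.6 6.1 3.1 0 0 -0.174;-16.4 3.3 3.1 0 0 -0.174;-16.8 0.4 3.1 0 0 -0.174;-16.6 -2.6 3.1 0 0 -0.174;-15.9 -5.4 3.1 0 0 -0.174;-14.7 -8.1 3.1 0 0 -0.174;-13.1 -10.5 3.1 0 0 -0.174;-11.1 -12.6 3.1 0 0 -0.174
-8.7 -14.3 3.1 0 0 -0.174;-6.1 -15.6 3.1 0 0 -0.174;-3.3 -16.4 3.1 0 0 -0.174;-0.4 -16.8 3.1 0 0 -0.174;2.5 -16.6 3.1 0 0 -0.174;
n 13 q6 end approx 1.7816378860161344
```

step_arm(commands="-15.6 6.1 3 0 0 -0.174;-16.4 3.3 3 0 0 -0.174;-16.8 0.4 3 0 0 -0.174;-16.6 -2.6 3 0 0 -0.174;-15.9 -5.4 3 0 0 -0.174;-14.7 -8.1 3 0 0 -0.174;-13.1 -10.5 3 0 0 -0.174;-11.1 -12.6 3 0 0 -0.174", jaw=60)

```text
t: 41.98
eef_pos: [0.5683, 0.2332, 0.1754]
ee_rot: [3.14, 0.002, -0.174]
force: [1.1, 0.2, 1.0]
width: 0.0601
```

step_arm(commands="-8.7 -14.3 3 0 0 -0.174;-6.1 -15.6 3 0 0 -0.174;-3.3 -16.4 3 0 0 -0.174;-0.4 -16.8 3 0 0 -0.174;2.5 -16.6 3 0 0 -0.174;0 0 0 0 0 0;0 0 0 0 0 0")

```text
t: 42.85
eef_pos: [0.5387, 0.311, 0.161]
ee_rot: [3.141, 0.002, 0.688]
force: [-0.7, -0.7, -0.2]
width: 0.0598
```

```bash
python3 look.py e1 plate_small:.005;  python3 - <<'E'
from h import *
import pickle
st,p=pickle.load(open('pics/e1.pkl','rb'))
print(p['tool_from_camera'][:,3])
save('e1c',p['frame'],(230,90,410,260),4)
E
```

```text
42.85 [0.5387 0.311  0.161 ] [3.1413e+00 1.5000e-03 6.8840e-01] [ 0.837  0.343 -0.229  0.    -1.     1.422] [-0.7 -0.7 -0.2] 0.0598
plate_small [316. 160.] 0.81 [0.5613 0.3316 0.005 ]
plate_small [528. 246.] 0.69 [0.631  0.1084 0.005 ]
[ 8.47228147e-02 -6.29438401e-04 -1.32551882e-01  1.00000000e+00]
```

View pics/e1c.png

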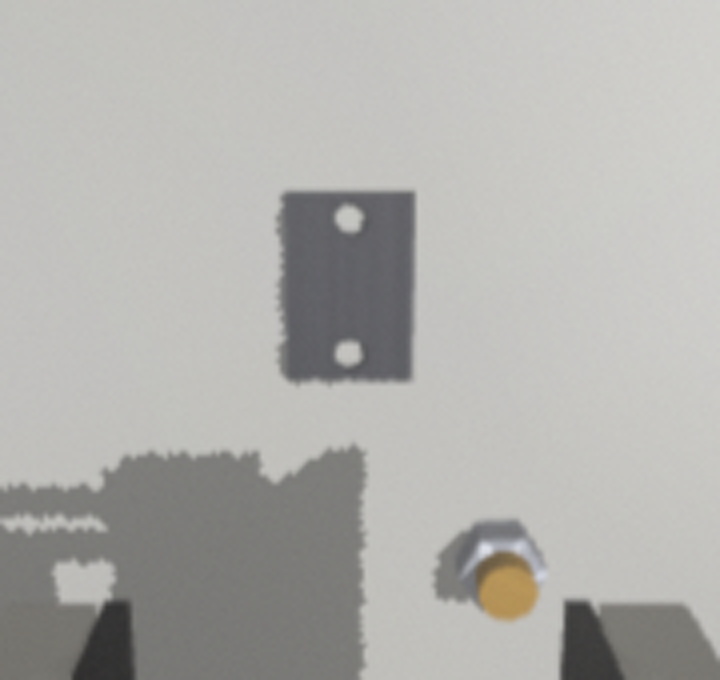

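```bash
python3 - <<'E'
from h import *
import pickle
st,p=pickle.load(open('pics/e1.pkl','rb'))
a=onplane(p,[(316.6,144.3),(316.6,177.8)],.005,st); d=a[1]-a[0]; print(a.mean(0),np.linalg.norm(d),np.arctan2(-d[1],-d[0]))
E
python3 plan.py .561 .3305 .06 .6884
```

```text
[0.56139027 0.33027018 0.005     ] 0.031567887723857636 0.6886316881129614
14.7 -0.5 50.7 0 0 0.000;14.7 -0.5 50.7 0 0 0.000;
n 2 q6 end approx 1.4224114714434841
```

step_arm(commands="14.5 -0.5 50 0 0 0;14.5 -0.5 45 0 0 0;0 0 25 0 0 0;0 0 12 0 0 0;0 0 0 0 0 0;0 0 0 0 0 0")

```text
t: 43.7
eef_pos: [0.5612, 0.3314, 0.0312]
ee_rot: [-3.142, -0.002, 0.691]
force: [-0.2, 0.7, 0.5]
width: 0.0602
```

step_arm(commands="0 0 0 0 0 0")

```text
t: 43.82
eef_pos: [0.5611, 0.3314, 0.0311]
ee_rot: [-3.141, -0.002, 0.691]
force: [0.0, 0.7, 0.0]
width: 0.06
```

step_arm(commands="-0.6 0.7 4 0 0 0;0 0 0 0 0 0;0 0 0 0 0 0")

```text
t: 44.2
eef_pos: [0.5605, 0.33, 0.0257]
ee_rot: [3.142, 0.0, 0.691]
force: [-0.1, -0.1, -0.6]
width: 0.0597
```

step_arm(commands="0 0 0 0 0 0;0 0 0 0 0 0;0 0 0 0 0 0;0 0 0 0 0 0;0 0 0 0 0 0", jaw=0)

```text
t: 44.82
eef_pos: [0.5605, 0.33, 0.0257]
ee_rot: [3.142, 0.0, 0.691]
force: [0.0, 0.6, 0.4]
width: 0.0293
```

step_arm(commands="0 0 -10 0 0 0;0 0 -40 0 0 0;0 0 -50 0 0 0;0 0 -40 0 0 0;0 0 0 0 0 0")

```text
t: 45.45
eef_pos: [0.5622, 0.3314, 0.1708]
ee_rot: [-3.141, -0.008, 0.692]
force: [-0.6, -0.4, -1.5]
width: 0.0295
```

```bash
python3 look.py e2; python3 - <<'E'
from h import *
import pickle
st,p=pickle.load(open('pics/e2.pkl','rb'))
print(p['tool_from_camera'][:,3])
save('e2c',p['frame'],(230,180,410,350),4)
E
python3 plan.py .6178 .0785 .16 0
```

```text
45.45 [0.5622 0.3314 0.1708] [-3.1414 -0.0079  0.6917] [ 8.310e-01  3.760e-01 -1.550e-01  1.000e-03 -1.032e+00  1.431e+00] [-0.6 -0.4 -1.5] 0.0295
[ 8.47193517e-02 -6.25608943e-04 -1.32541685e-01  1.00000000e+00]
-23.4 46.1 1.6 0 0 0.138;-16.8 48.9 1.6 0 0 0.138;-9.9 50.7 1.6 0 0 0.138;-2.8 51.6 1.6 0 0 0.138;4.3 51.5 1.6 0 0 0.138;
n 5 q6 end approx 0.7393233552369669
```

View pics/e2c.png

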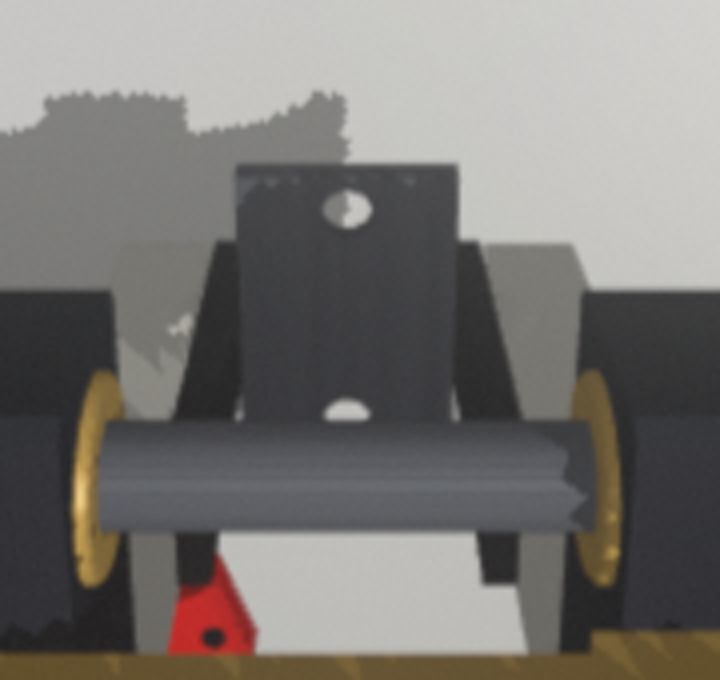

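```bash
python3 - <<'E'
from h import *
import pickle
st,p=pickle.load(open('pics/e2.pkl','rb'))
T=p['tool_from_camera']
d=T[:3,:3]@np.linalg.inv(K(p))@[316.6,232.1,1]; s=(.0207-T[2,3])/d[2]; print(T[:3,3]+d*s)
E
```

```text
[ 0.01757916 -0.00054965  0.0207    ]
```

step_arm(commands="-23.4 46.1 2 0 0 0.138;-16.8 48.9 2 0 0 0.138;-9.9 50.7 2 0 0 0.138;-2.8 51.6 2 0 0 0.138;4 51.5 2 0 0 0.138;0 0 0 0 0 0;0 0 0 0 0 0")

```text
t: 46.38
eef_pos: [0.6167, 0.0775, 0.1548]
ee_rot: [3.141, 0.001, 0.001]
force: [0.2, -0.1, -0.0]
width: 0.029
```

```bash
python3 look.py e3; python3 - <<'E'
from h import *
import pickle
st,p=pickle.load(open('pics/e3.pkl','rb'))
print(p['tool_from_camera'][:,3])
save('e3c',p['frame'],(200,130,430,370),3)
E
python3 plan.py .6171 .0785 .125 0
```

```text
46.38 [0.6167 0.0775 0.1548] [3.1412e+00 1.5000e-03 1.0000e-03] [ 0.439  0.349 -0.237 -0.    -0.987  1.133] [ 0.2 -0.1 -0. ] 0.029
[ 0.08408353 -0.00115706 -0.13255127  1.        ]
0.3 -0.3 30.1 0 0 0.002;
n 1 q6 end approx 1.131370027498138
```

View pics/e3c.png

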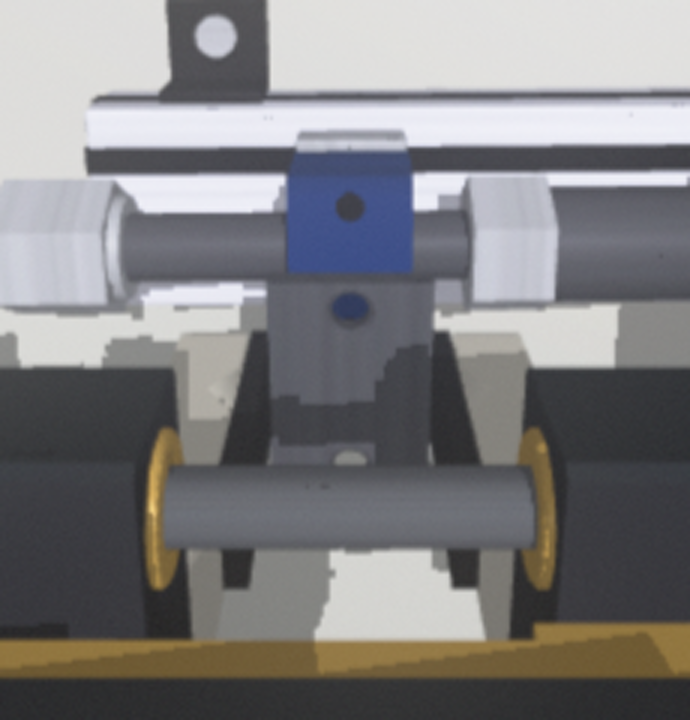

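```bash
python3 - <<'E'
from h import *
import pickle
st,p=pickle.load(open('pics/e3.pkl','rb'))
T=p['tool_from_camera']
for r,z in ((130+206/3-.35,st['eef_pos'][2]-.077),(130+306/3-.35,.0207)):
    d=T[:3,:3]@np.linalg.inv(K(p))@[316.5,r,1]; s=(z-T[2,3])/d[2]; print(T[:3,3]+d*s)
E
```

```text
[ 0.01771277 -0.00124699  0.07781224]
[ 0.01711114 -0.00121995  0.0207    ]
```

step_arm(commands="0.5 0 15 0 0 0;0 0 15 0 0 0;0 0 9 0 0 0;0 0 0 0 0 0;0 0 0 0 0 0")

```text
t: 47.05
eef_pos: [0.6179, 0.078, 0.1169]
ee_rot: [3.142, -0.0, 0.002]
force: [-0.5, 0.3, -0.3]
width: 0.0294
```

```bash
python3 look.py e4; python3 - <<'E'
from h import *
import pickle
st,p=pickle.load(open('pics/e4.pkl','rb'))
save('e4c',p['frame'],(230,150,400,340),4)
E
```

```text
47.05 [0.6179 0.078  0.1169] [ 3.1415e+00 -3.0000e-04  1.5000e-03] [ 0.439  0.388 -0.277  0.    -0.906  1.133] [-0.5  0.3 -0.3] 0.0294
```

View pics/e4c.png

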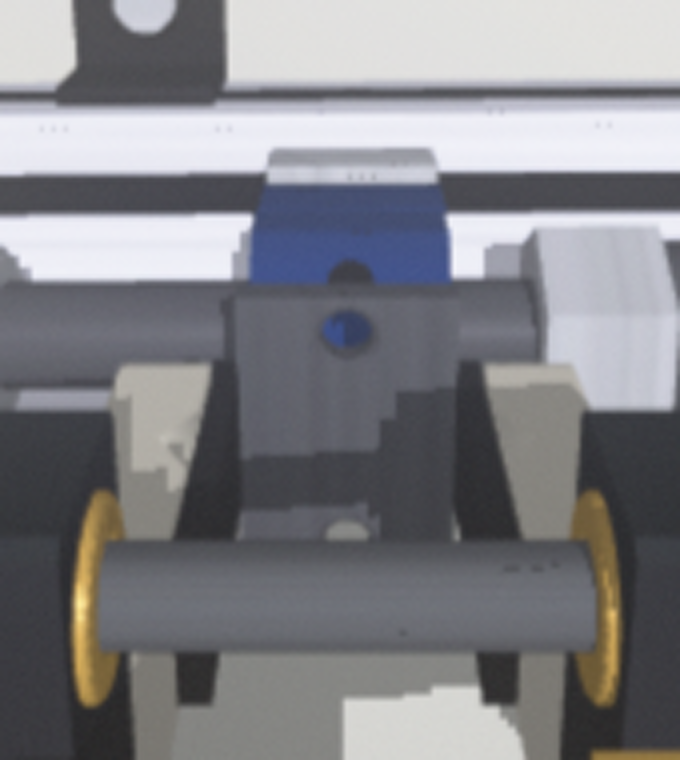

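```bash
python3 - <<'E'
from h import *
import pickle
st,p=pickle.load(open('pics/e4.pkl','rb'))
T=p['tool_from_camera']
for r,z in ((150+232/4-.35,st['eef_pos'][2]-.077),(150+330/4-.35,.0207),(150+297/4-.35,.0207),(150+283/4-.35,.0257)):
    d=T[:3,:3]@np.linalg.inv(K(p))@[316.5,r,1]; s=(z-T[2,3])/d[2]; print(T[:3,3]+d*s)
E
```

```text
[ 0.02396029 -0.00122956  0.03988076]
[ 0.01682191 -0.00121952  0.0207    ]
[ 0.02155766 -0.00122018  0.0207    ]
[ 0.02156666 -0.00122254  0.0257    ]
```

step_arm(commands="0.7 0.3 6 0 0 0.001;0 0 4 0 0 0;0 0 1.5 0 0 0;0 0 0 0 0 0")

```text
t: 47.6
eef_pos: [0.6183, 0.0775, 0.105]
ee_rot: [3.141, 0.0, 0.0]
force: [-0.1, -1.3, -0.5]
width: 0.029
```

```bash
python3 look.py e5; python3 - <<'E'
from h import *
import pickle
st,p=pickle.load(open('pics/e5.pkl','rb'))
save('e5c',p['frame'],(230,150,400,340),4)
E
```

```text
47.6 [0.6183 0.0775 0.105 ] [3.1415e+00 3.0000e-04 2.0000e-04] [ 0.438  0.401 -0.287  0.    -0.883  1.133] [-0.1 -1.3 -0.5] 0.029
```

View pics/e5c.png

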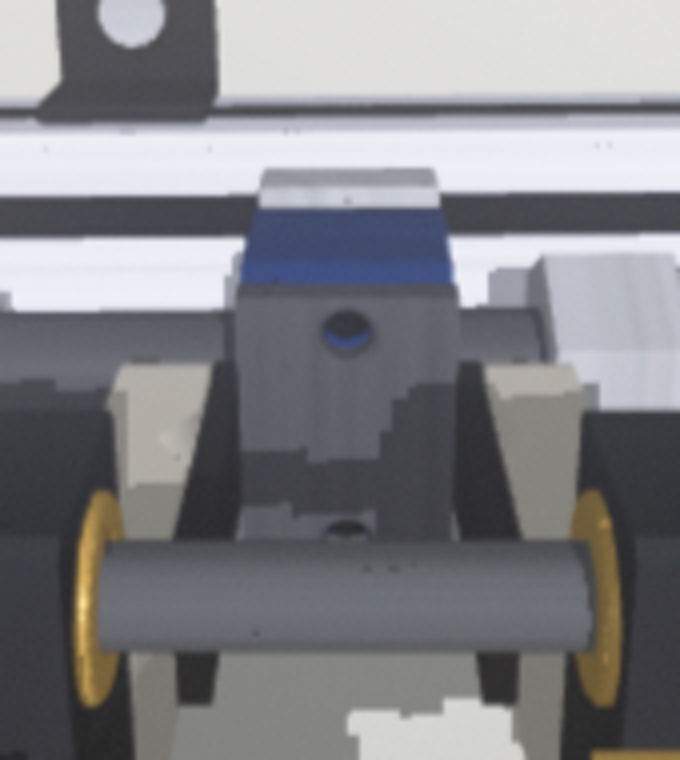

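step_arm(commands="-0.3 0 1 0 0 0;0 0 0.6 0 0 0;0 0 0 0 0 0")

```text
t: 48.02
eef_pos: [0.6181, 0.0776, 0.1036]
ee_rot: [3.142, 0.0, 0.0]
force: [-0.8, -0.4, -0.3]
width: 0.0291
```

step_arm(commands="0 0 0.5 0 0 0;0 0 0 0 0 0")

```text
t: 48.28
eef_pos: [0.6181, 0.0776, 0.103]
ee_rot: [3.142, 0.0, 0.0]
force: [-0.7, 0.4, -1.5]
width: 0.0292
```

step_arm(commands="0 0 0.5 0 0 0;0 0 0 0 0 0")

```text
t: 48.52
eef_pos: [0.6181, 0.0776, 0.1027]
ee_rot: [-3.142, -0.0, 0.0]
force: [-0.4, -0.1, 0.5]
width: 0.0297
```

step_arm(commands="0 0 0.5 0 0 0;0 0 0 0 0 0")

```text
t: 48.78
eef_pos: [0.6181, 0.0776, 0.1026]
ee_rot: [3.142, -0.0, 0.0]
force: [-1.5, -0.8, 5.6]
width: 0.0292
```

step_arm(commands="0 0 0 0 0 0;0 0 0 0 0 0;0 0 0 0 0 0", jaw=50)

```text
t: 49.15
eef_pos: [0.618, 0.0775, 0.1018]
ee_rot: [3.141, 0.0, 0.0]
force: [-0.5, 0.8, 0.2]
width: 0.0487
```

step_arm(commands="0 0 -15 0 0 0;-15 0 -40 0 0 0;-20 0 -50 0 0 0;0 60 0 0 0 0;0 0 0 0 0 0;0 0 0 0 0 0")

```text
t: 49.9
eef_pos: [0.5832, 0.0174, 0.2079]
ee_rot: [-3.141, -0.001, -0.001]
force: [-1.0, 0.5, 0.6]
width: 0.05
```

```bash
python3 look.py e6; python3 - <<'E'
from h import *
import pickle
st,p=pickle.load(open('pics/e6.pkl','rb'))
save('e6c',p['frame'],(180,80,420,240),3.2)
s=grab_frame('side'); save('s15',s['frame'],(270,130,400,260),5)
E
```

```text
49.9 [0.5832 0.0174 0.2079] [-3.1413e+00 -9.0000e-04 -7.0000e-04] [ 0.365  0.241 -0.258  0.    -1.07   1.205] [-1.   0.5  0.6] 0.05
```

View pics/e6c.png

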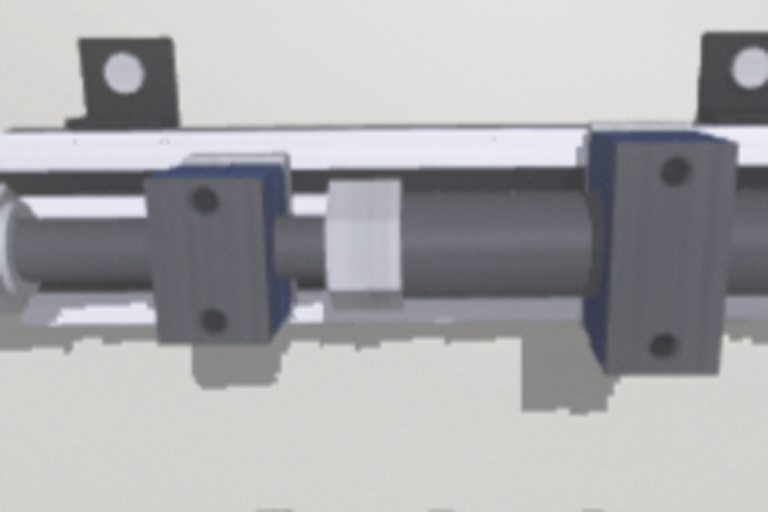

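View pics/s15.png

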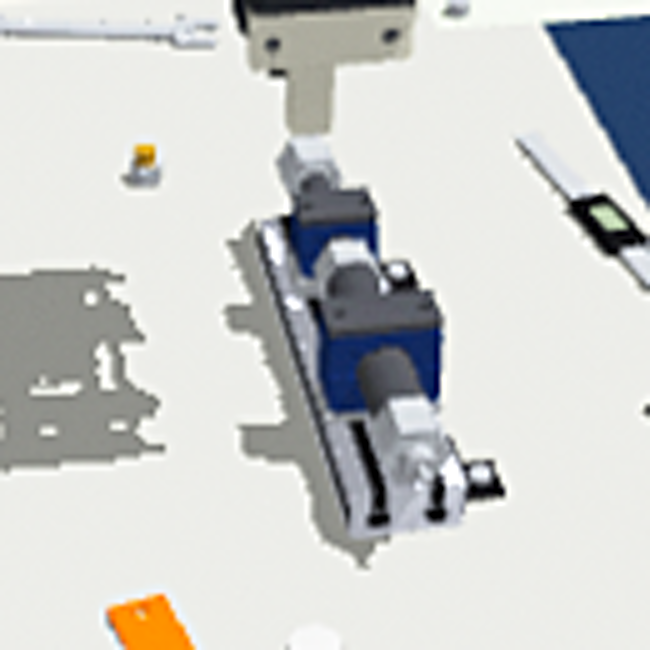

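```bash
python3 - <<'E'
from h import *
import pickle
st,p=pickle.load(open('pics/e6.pkl','rb'))
for z,l in ((.082,[(206,200),(213,320)]),(.089,[(676,171),(664,345)])):
    a=onplane(p,np.array(l)/3.2+[180,80]-.35,z,st); d=a[0]-a[1]; print(a.mean(0),'yaw off',np.degrees(np.arctan2(d[1],d[0])))
E
```

```text
[0.61837437 0.07831308 0.082     ] yaw off -0.7240523953191922
[ 0.6198377  -0.04025895  0.089     ] yaw off 0.11663575687182709
```

```bash
python3 - <<'E'
from h import *
s=grab_frame('side'); save('s16',s['frame'],(200,110,520,390),2)
print([ (r['pixel'],r['conf']) for r in recognise(s,'vial')], get_state()['force'])
E
```

```text
[([330.5, 267.0], 0.7)] [-0.16562356  0.74419083  0.67214863]
```

View pics/s16.png

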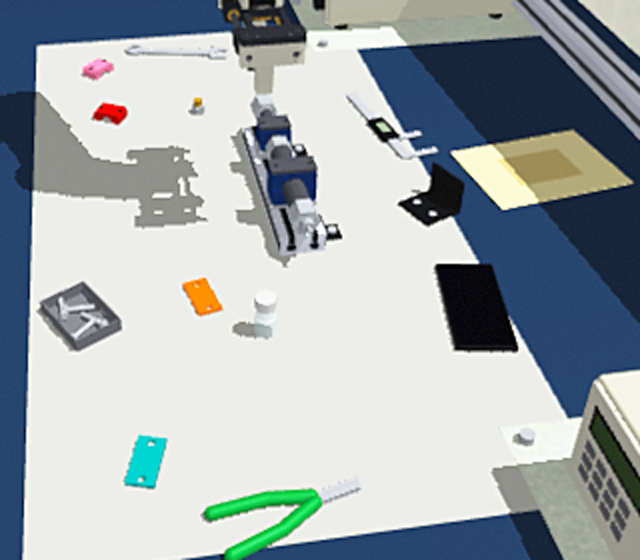

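The picture shows both clamps closed and plated, with the vial standing at (330, 267) as it was at the start, the look-alikes not moved, and the gripper clear of everything.

```bash
python3 -c "
from station import *
print(job_done())"
```

```text
the job is handed in; nothing more can be done
None
```

The column is clamped on the rail, and I handed the job in at about 50 s of the 125 s allowed.

**What I did:**
- I turned the column round and lowered it until the wrist force showed contact, about 6 N. The thick tube lies in the big clamp half and the slim tube in the small one.
- I then placed the big blue half and its plate, and the small blue half and its plate. Everything was released.

**Last checks:**
- **Plates:** In the pictures both plates lie flat and square on their halves. Each plate's centre measured within about 1 mm of its half's. The yaw error was about 0.1° for the big plate and 0.7° for the small one.
- **Rest of the bench:** The vial still stands at its starting spot. The pink, red, orange and turquoise look-alikes were not touched. The gripper was clear, with the tool centre about 0.21 m above the bench.

**Disagreements:**
- **Wrist camera:** The reported camera offset changed by up to about 2 mm with the wrist's angle. I therefore aligned by comparing parts within one picture. The plate positions across the tube are certain only to about 1 mm.
- **Column position:** Two estimates of where the column sat along its length in the gripper differed by 3 mm. I used the one taken relative to the clamp.

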